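# Unclip and open a specimen carrier

### The job

Open the grey specimen carrier: at each end, draw the sprung wire bale up by its black roller until its latch bar clears the ridge on the lid, without straining the springs (the roller has some slack before the springs begin to pull) and without levering the bar against the ridge, then swing it outward past its balance point so that it falls fully open and stays there. Once both clips are open, lift the lid off by its handle and set it down, not drop it, flat on the bare bench, right way up. Leave both clips open and do not disturb the bottle with the cream cap or the pipette jar.

Things in the scene. Friction and masses are not known exactly. Their poses are not given: they have to be found in the camera images.
- carrier: grey plastic specimen carrier, 110 (x) x 150 (y) x 90 mm high to the rim, fast on its rubber feet. Origin at the centre of its underside, z up. A sprung wire bale clip sits on each short end: the left clip at its +y end, the right clip at its -y end. Sample bottles and cups stand inside.
- lid: loose white lid, 0.2 to 0.4 kg, 120 x 160 mm (y), 19 mm thick. Origin at the centre of the skirt's lower edge, z up: 76 mm above the bench on the carrier, 0 flat on the bench. Top 19 mm above the origin; 14 mm deep skirt round the rim, 2 mm play. A ridge 48 mm long, 4 mm thick, 6 mm high, upright-faced, runs along the middle of each short edge, outboard of the clip's latch bar.
- lid_handle (a point): centre of the lid's white handle bar: 80 mm long along the lid's x (56 mm free between its two end posts), 18 mm thick along its y, 12 mm high, with 28 mm of room under it. 53 mm above the lid's origin. Pinch it along the lid's y.
- roller_left (a point): centre of the left clip's black pull roller, 12 mm thick, 50 mm long along the carrier's x, between two wires 60 mm apart. Pinch it along the carrier's y; it spins on its pin. It slides loosely (1 N) up the wires until it meets their collars and pulls the bale: 0 to 18 mm of slack, unlike each time. Shut, at the bottom of its slack: 123 mm above the bench, 2 mm inboard of the pivot.
- bar_left (a point): middle of the left clip's steel latch bar, 5 mm thick, 60 mm long along the carrier's x. Shut, it lies on the lid's top inboard of the ridge, 13 mm nearer the carrier's middle than the roller and 25.5 mm (roller at the bottom of its slack) to 43.5 mm (against the collars) below it.
- clip_left (a joint): swing of the left clip, rad: 0 shut (wires upright), 2.05 hanging fully open, growing outward and down. Pivot along the carrier's x, 65 mm above the bench, 86 mm from the carrier's middle towards +y. By weight and a light spring it swings back shut below about 0.3 and falls open and stays beyond about 0.6. Seated, the ridge blocks it.
- bale_left (a joint): stretch of the left bale along its wires, m: 0 seated on the lid, growing as it is pulled up against its springs: 6 N seated, 13 N at 6 mm, where its bar clears the ridge, 20 N at 12 mm, beyond which the springs are strained; stop at 16 mm. It springs back when let go.
- roller_right (a point): centre of the right clip's black pull roller, 12 mm thick, 50 mm long along the carrier's x, between two wires 60 mm apart. Pinch it along the carrier's y; it spins on its pin. It slides loosely (1 N) up the wires until it meets their collars and pulls the bale: 0 to 18 mm of slack, unlike each time. Shut, at the bottom of its slack: 123 mm above the bench, 2 mm inboard of the pivot.
- bar_right (a point): middle of the right clip's steel latch bar, 5 mm thick, 60 mm long along the carrier's x. Shut, it lies on the lid's top inboard of the ridge, 13 mm nearer the carrier's middle than the roller and 25.5 mm (roller at the bottom of its slack) to 43.5 mm (against the collars) below it.
- clip_right (a joint): swing of the right clip, rad: 0 shut (wires upright), 2.05 hanging fully open, growing outward and down. Pivot along the carrier's x, 65 mm above the bench, 86 mm from the carrier's middle towards -y. By weight and a light spring it swings back shut below about 0.3 and falls open and stays beyond about 0.6. Seated, the ridge blocks it.
- bale_right (a joint): stretch of the right bale along its wires, m: 0 seated on the lid, growing as it is pulled up against its springs: 6 N seated, 13 N at 6 mm, where its bar clears the ridge, 20 N at 12 mm, beyond which the springs are strained; stop at 16 mm. It springs back when let go.
- bottle: square bottle with a cream cap, 66 mm wide, 125 mm high, bystander; origin at the centre of its underside
- jar: clear jar holding pipettes, 81 mm wide, 133 mm high, bystander; origin at the centre of its underside

How it is judged (in metres and radians):
On the way, in this order (a step that is already met when the one before it is completed fails the run):
1. both clips have been swung fully open, the lid still on the carrier (value of joint each of clip_left, clip_right above 1.6 rad and horizontal distance between lid and carrier below 0.01 m and height (world z) of lid below 0.085 m), for 0.2 s.
2. the lid is lifted clear of the rim, both clips open (value of joint each of clip_left, clip_right above 1.6 rad and height (world z) of lid above 0.1 m), for 0.1 s.
At the end, for the whole second after the job is handed in: both clips are swung more than 1.6 rad open, and the lid lies released and still, right way up, flat on the bench (origin within 6 mm of the bench's height, tilted less than 0.06 rad) (value of joint each of clip_left, clip_right above 1.6 rad and height (world z) of lid between -0.006 and 0.006 m and angle between lid's own z axis and vertical below 0.06 rad and linear speed of lid below 0.02 m/s); the robot touches nothing.
It fails at once if a bale's springs are strained (stretched more than 12 mm) (value of joint any of bale_left, bale_right above 0.012 m).
It fails at once if a bale is levered against the lid with more than 40 N (contact force between lid and bale_left above 40 N or contact force between lid and bale_right above 40 N).
It fails at once if the lid drops onto the bench (faster than 0.35 m/s in the last 30 mm) (height (world z) of lid below 0.03 m and linear speed of lid above 0.35 m/s).
It fails at once if the bottle or the jar is disturbed (moved more than 30 mm or tipped) (distance of any of bottle, jar from where it was at the start of the episode above 0.03 m or angle between any of bottle, jar's own z axis and vertical above 0.3 rad).
It also fails if it takes over 61 s, if anything falls off the work surface, if the arm or the gripper's body presses on something with over 40 N, if the wrist force passes 120 N, or if a joint passes its speed limit or range.

### The arm

A 7-joint arm with a two-finger parallel gripper is mounted at the origin on a cart in front of the work surface, level with it; the furniture and walls round the work are solid. World frame = base frame: x ahead of the robot, y to its left, z up, the work surface at z = 0. Lengths are in mm, angles in rad, forces in N, time in s.
With the tool pointing down it reaches from about 400 to 875 mm from the base axis. Payload 4.4 kg.
Tool frame: the origin (TCP) lies midway between the tips of the shut fingers; the grasp point (between the pads) lies behind it (ctrl.grip_point_offset is the x of the grasp point in the tool frame, in mm); x points along the fingers, z is the direction in which the jaws open and shut, and the axes are right-handed (so a half turn about x gives the same grasp; the last joint's range is limited). The gripper opens to 85 mm and grips with 20 to 120 N. Pads are 22 mm wide; open, the fingers measure 114 mm over their backs; the gripper's body (76 mm by 85 mm) begins 54 mm behind the grasp point. The pads swing forward as they close: fully open they stand 13 mm farther back than shut.
Start: joints at [-1.398, 0.628, 0.038, 1.517, -0.027, 0.996, -0.02], TCP at [153.723, 631.575, 231.313] pointing down, gripper open.
Joint ranges: [-3.06, 3.06], [-0.37, 2.12], [-1.25, 1.32], [0.18, 2.47], [-1.1, 4.24], [0.23, 1.98], [-2.94, 2.94]. Speed limits (rad/s): [2.57, 2.57, 3.14, 3.14, 3.14, 3.14, 3.14].

### API

Orientations are given as [roll, pitch, yaw] about the fixed x, y, z axes, in that order (R = Rz(yaw) Ry(pitch) Rx(roll)).
In Python, from cell import status, eyes, ctrl gives the robot as it stands. The module is installed in compiled form; this text tells all that it offers.
- The arm moves only by the tool apply_moves, never from a script. Its argument "targets" is a list of rows, each a list of 3 entries, a list of its own where there are three numbers: the shift along the tool's x, y, z in mm, then the turn about the tool's x in degrees, then the finger opening in mm, from 0 to 85.4. In form: [[[dx, dy, dz], roll, claw], ...]. A call has 1 to 10 rows; each row shifts and turns the pose as measured when the row begins, along the tool's axes as they then stand; what a row does not reach is not made up. A row lasts 1/8 s, in which the tool goes at most 62.5 mm and 10.7 degrees, less where a joint would pass 70% of its speed; a pose out of reach is approached as far as the arm can. A call is refused whole if a number of a shift passes 62.5 or a number of a turn 10.7, either way. A call with a gripper value outside its range is refused whole. The fingers move at their own pace and stop on an object; the grip force is fixed at half the most. Time passes only in rows, so rows that do not move let the fingers close. It gives the time, the measured TCP pose, the force and the opening at its end, in the units of the state.
- status.read_state(): the state, without advancing time (a new reading comes with each control period).
- eyes.get_image(name): name is "side" or "top"; returns (picture, depth): 420x560x3 uint8, blue, green, red; 420x560 float32, mm along the optical axis (not along the pixel's ray), 0 where there is no reading.
- eyes.camera_params(name): a dict with "fx", "fy", "cx", "cy" (pixels), "R" (3x3) and "t" (3): a world point X has camera coordinates R X + t. Camera axes: x right, y down, z forward; pixel columns grow to the right and rows downward; lengths in mm; the calibration is good to about 2 mm. A picture is of the moment at which its call begins. camera_params takes no time and is no camera call.
- ctrl.finish_job(): hands the job in, once; it reports no verdict.
The state is a dict: "clock": time; "qpos": joint angles; "qd": joint speeds; "tau": joint torques, N m; "eef_pos": TCP position; "tool_rot": TCP orientation; "force": force on the tool from outside, world axes, zero at the start; "torque": the same for the moment, N m; "width": finger opening in mm.
Only numpy, scipy, OpenCV 4.12 (cv2) and the standard library are available. Lean on these libraries where they do the work, as an engineer would, in place of code of your own. Each camera call takes 0.05 s, during which the arm holds its last target.

## Working session

There is one attempt and no reset: what is moved stays moved. The work goes in short steps, Python scripts to look and compute and a tool call to move; the robot and the scene stay as the last step left them, time stands still between calls to the robot, and variables do not carry over. Pictures are saved under pics/ and viewed, and the job is handed in when it is done.

Besides the shell and the picture viewer there is one more tool, called after ">>>" by a JSON object that holds its "op" and its "data". apply_moves: Moves the arm, as the interface text tells. Its arguments: {"type":"object","properties":{"targets":{"type":"array"}},"required":["targets"]}

```bash
mkdir -p pics; ls
python3 - <<'E'
from cell import status, eyes, ctrl
import cv2
print(status.read_state()); print(ctrl.grip_point_offset)
for n in("side","top"):
    im,d=eyes.get_image(n); cv2.imwrite(f"pics/{n}0.png",im); 
    import numpy as np; np.savez(f"pics/{n}0.npz",im=im,d=d); print(n,eyes.camera_params(n))
E
```

```text
pics
{'clock': 0.0, 'qpos': array([-1.39779883,  0.62933797,  0.03844157,  1.51837207, -0.02698867,
        0.99631956, -0.01996959]), 'qd': array([ 0.00058085, -0.00023179,  0.00109263, -0.00062928,  0.00016   ,
       -0.00013422, -0.00190704]), 'tau': array([ 4.87405705e-04, -5.63393605e+01,  1.22616660e+00, -1.93454808e+01,
        1.09517999e-02,  1.04465240e-02,  5.30303225e-06]), 'eef_pos': array([153.57248766, 630.94492745, 230.39308865]), 'tool_rot': array([-3.12366693,  1.56887741, -1.7916313 ]), 'force': array([ 0.38114746, -0.74157875, -0.11578238]), 'torque': array([ 0.01253913,  0.00572868, -0.0246802 ]), 'width': 85.64045364112198}
-18.700000000000003
side {'fx': 481.78712249638454, 'fy': 481.78712249638454, 'cx': 277.3221018947666, 'cy': 206.67459260171842, 'R': array([[-0.99558843, -0.09130886, -0.02159552],
       [-0.01787164,  0.4104885 , -0.91169063],
       [ 0.09211014, -0.90728269, -0.41030944]]), 't': array([624.61168669, 222.54131282, 751.05642913])}
top {'fx': 497.5838589392035, 'fy': 497.5838589392035, 'cx': 275.94932411737796, 'cy': 220.15933080737452, 'R': array([[-0.02194351, -0.99939989, -0.02680203],
       [-0.99755497,  0.02366648, -0.06575699],
       [ 0.06635183,  0.02529356, -0.99747565]]), 't': array([-205.17240164,  650.30526703,  936.59750334])}
```

View pics/side0.png

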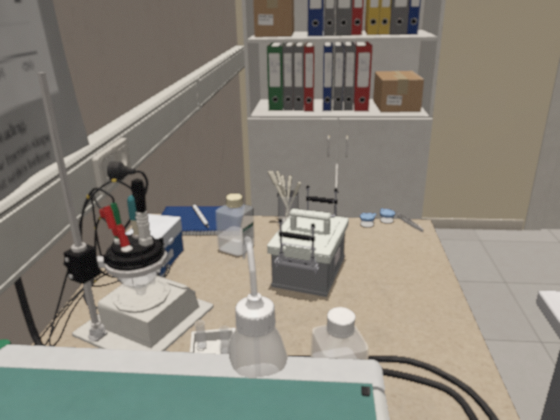

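View pics/top0.png

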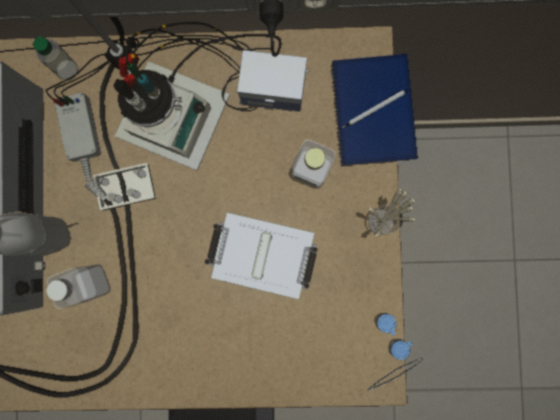

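Top view: carrier/lid centred near (262,256), clip rollers near (215,244) and (309,267), bottle (313,163), jar (385,218). Side view: rollers at (296,236) and (322,200). I'll zoom in on both.

```bash
cat > h.py <<'E'
import numpy as np, cv2
from cell import status, eyes, ctrl
P={n:eyes.camera_params(n) for n in("side","top")}
def ray(n,u,v):
    p=P[n];R=p['R'];c=-R.T@p['t'];d=R.T@np.array([(u-p['cx'])/p['fx'],(v-p['cy'])/p['fy'],1]);return c,d
def onz(n,u,v,z):
    c,d=ray(n,u,v);return c+d*(z-c[2])/d[2]
def proj(n,X):
    p=P[n];q=p['R']@np.array(X,float)+p['t'];return np.array([p['cx']+p['fx']*q[0]/q[2],p['cy']+p['fy']*q[1]/q[2]])
def tri(a,b):
    A=np.zeros((3,3));B=np.zeros(3);rs=[ray('side',*a),ray('top',*b)]
    for c,d in rs:
        d=d/np.linalg.norm(d);M=np.eye(3)-np.outer(d,d);A+=M;B+=M@c
    X=np.linalg.solve(A,B)
    return X,[np.linalg.norm(np.cross(X-c,d/np.linalg.norm(d))) for c,d in rs]
def dep(n,d,u,v):
    c,r=ray(n,u,v);return c+r*d[int(v),int(u)]
def shot(n,name,box,k):
    im,d=eyes.get_image(n);crop(im,name,box,k);return im,d
def crop(im,name,box,k):
    x0,y0,x1,y1=box;cv2.imwrite(f"pics/{name}.png",cv2.resize(im[y0:y1,x0:x1],None,fx=k,fy=k,interpolation=cv2.INTER_CUBIC))
E
python3 - <<'E'
from h import *
crop(np.load("pics/side0.npz")['im'],"s0z",(250,150,370,300),4)
crop(np.load("pics/top0.npz")['im'],"t0z",(190,190,340,310),5)
E
```

```text
(no output)
```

View pics/s0z.png

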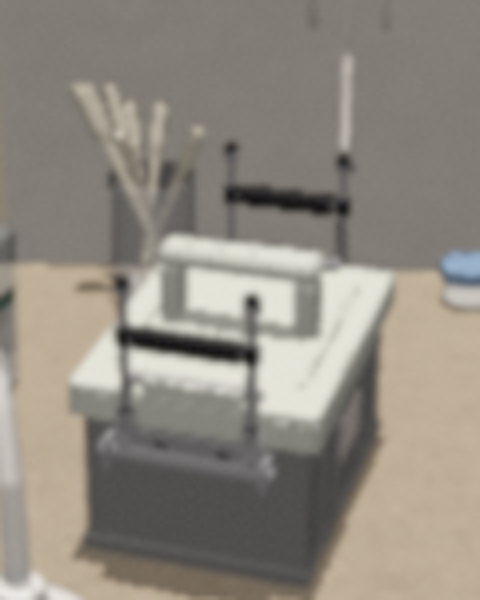

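View pics/t0z.png

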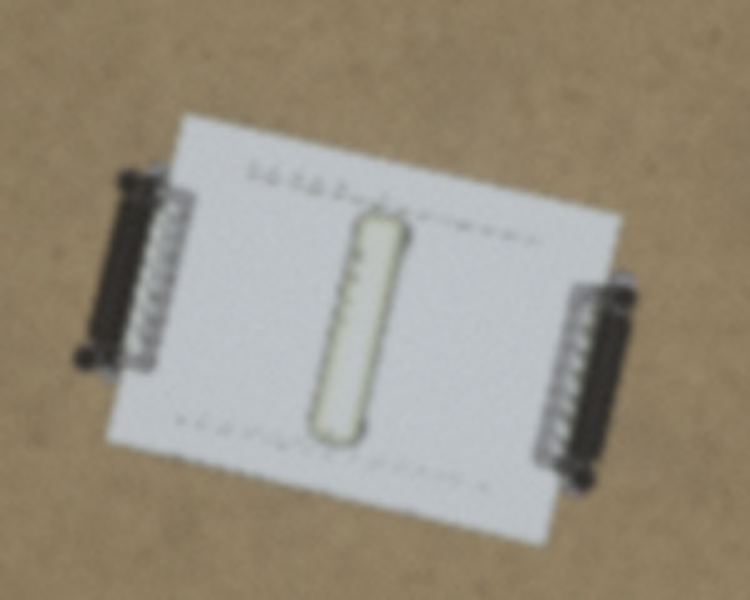

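The zooms show both rollers as black bars with wire end knobs above them. In the top view the lid corners are at crop (185,115), (620,215), (545,545) and (108,440), and the handle runs from (382,215) to (337,440). Next I'll segment these and triangulate.

```bash
cat > m.py <<'E'
from h import *
def rollers(im,n,boxes,thr=70):
    out=[]
    g=im.max(axis=2)
    for (x0,y0,x1,y1) in boxes:
        k=8
        s=cv2.resize(g[y0:y1,x0:x1],None,fx=k,fy=k,interpolation=cv2.INTER_LINEAR)
        m=(s<thr).astype(np.uint8)
        m=cv2.morphologyEx(m,cv2.MORPH_OPEN,np.ones((3*k//2,3*k//2)))
        c=max(cv2.findContours(m,0,2)[0],key=cv2.contourArea)
        r=cv2.minAreaRect(c); out.append(((r[0][0]+.5)/k-.5+x0,(r[0][1]+.5)/k-.5+y0)); print(n,out[-1],np.array(r[1])/k,r[2])
    return out
E
python3 - <<'E'
from m import *
s=np.load("pics/side0.npz");t=np.load("pics/top0.npz")
a=rollers(s['im'],'side',[(278,228,316,244),(305,192,340,206)])
b=rollers(t['im'],'top',[(203,220,225,268),(298,244,320,292)])
for i in(0,1): print(tri(a[i],b[i]))
# lid top from top view: white mask
im=t['im'];hsv=cv2.cvtColor(im,cv2.COLOR_BGR2HSV)
m=((hsv[...,2]>140)&(hsv[...,1]<60)).astype(np.uint8);m[:200]=0;m[310:]=0;m[:,:190]=0;m[:,340:]=0
m=cv2.morphologyEx(m,cv2.MORPH_CLOSE,np.ones((5,5)))
c=max(cv2.findContours(m,0,2)[0],key=cv2.contourArea)
r=cv2.minAreaRect(c);print(r);bx=cv2.boxPoints(r)
q=np.array([onz('top',u,v,95) for u,v in bx]);print(q,q.mean(0),[np.linalg.norm(q[i]-q[i-1]) for i in range(4)])
# depth check
d=t['d']; 
for u,v in [(240,240),(285,270),(262,256),(262,250),(214,244),(310,268)]: print((u,v),dep('top',d,u,v))
# handle
u,v=proj('top',[0,0,0]);
h=((hsv[...,1]>28)&(hsv[...,2]>150)).astype(np.uint8)
hb=onz('top',190+382/5,190+218/5,135),onz('top',190+337/5,190+440/5,135);print(hb,(hb[0]+hb[1])/2)
print(tri((250+246/4,150+250/4),(190+360/5,190+328/5)))
for n,u,v in [('bottle',313,165),('jar',380,220)]: print(n,dep('top',d,u,v))
E
```

```text
side (296.50232887268066, 236.1722297668457) [34.01106262  3.47509909] 8.667387008666992
side (321.4691905975342, 199.80264472961426) [30.63281059  4.5062499 ] 6.952957630157471
top (213.20491790771484, 244.21480560302734) [ 7.41130447 39.46945572] 13.79948616027832
top (308.9916639328003, 269.1086120605469) [ 6.11735296 36.28604889] 13.025839805603027
(array([ 600.33330245, -114.40214731,  123.07414713]), [np.float64(0.49147914887865657), np.float64(0.4914791488785749)])
(array([ 555.93255543, -276.73377053,  124.32383988]), [np.float64(1.8623607928752435), np.float64(1.8623607928754264)])
((262.4501037597656, 255.20803833007812), (92.14342498779297, 69.89519500732422), 13.495734214782715)
[[ 540.45196636 -102.76638948   95.        ]
 [ 659.68821652 -133.3691479    95.        ]
 [ 617.89189852 -290.87333463   95.        ]
 [ 499.89712974 -259.23851539   95.        ]] [ 579.48230278 -196.56184685   95.        ] [np.float64(161.64226230322745), np.float64(123.10082117313787), np.float64(162.95551858460016), np.float64(122.16188950693243)]
(240, 240) [ 606.76968149 -157.77990002   95.94290208]
(285, 270) [ 552.47150115 -235.86449302   96.21800899]
(262, 256) [ 577.9812158  -198.11484445  133.878975  ]
(262, 250) [ 588.02795824 -198.46142927  136.51491801]
(214, 244) [ 600.0656035  -116.59441383  128.36126127]
(310, 268) [ 556.13708561 -278.20982193  131.94427684]
(array([ 615.42545324, -206.34528192,  135.        ]), array([ 541.42375471, -189.7296598 ,  135.        ])) [ 578.42460397 -198.03747086  135.        ]
(array([ 577.53610919, -198.01343059,  131.29346249]), [np.float64(1.105430520719336), np.float64(1.10543052071937)])
bottle [ 731.69196778 -288.29646723  124.64461151]
jar [ 638.51298589 -411.14815351   59.52474552]
```

Measurements agree with the given sizes: roller spacing 168, heights 123–124, lid top 96. Next I'll compute the tool axes and the obstacle heights along the approach.

```bash
cat >> h.py <<'E'
from scipy.spatial.transform import Rotation as Ro
def tool():
    s=status.read_state();return np.array(s['eef_pos']),Ro.from_euler('xyz',s['tool_rot']).as_matrix(),s
C=np.array([578.5,-197.,0]);YAW=np.radians(-14.6)
CX=np.array([np.cos(YAW),np.sin(YAW),0]);CY=np.array([-np.sin(YAW),np.cos(YAW),0])
def goto(X,grip=True):
    p,R,s=tool();d=np.array(X,float)-p
    if grip: d=d-R[:,0]*-18.7  # target is for the grasp point
    ang=np.degrees(np.arctan2(np.cross(R[:,2][:2],CY[:2]),R[:,2][:2]@CY[:2]))
    loc=R.T@d
    print('tool axes',R.T.round(3).tolist());print('pos',p.round(1),'world d',d.round(1),'tool shift',loc.round(1),'yaw err of z to CY (world ccw deg)',round(ang,2),'F',s['force'].round(1),'w',round(s['width'],1),'t',s['clock'],'q',s['qpos'].round(2))
E
python3 - <<'E'
from h import *
goto(C+CY*84+[0,0,123.])
t=np.load("pics/top0.npz");d=t['d'];p=P['top'];v,u=np.mgrid[0:420,0:560]
X=np.stack([(u-p['cx'])/p['fx']*d,(v-p['cy'])/p['fy']*d,d],-1).reshape(-1,3)[d.ravel()>0]
W=(X-p['t'])@p['R']
for x in range(100,900,50):
    print(x,[int(max(0,W[(abs(W[:,0]-x)<25)&(abs(W[:,1]-y)<25),2].max(initial=0))) for y in range(400,-500,-50)])
E
```

```text
tool axes [[-0.0, -0.002, -1.0], [-0.972, 0.236, -0.0], [0.236, 0.972, -0.002]]
pos [153.6 631.  230.5] world d [ 446.1 -746.8 -126.2] tool shift [ 127.2 -610.  -619.9] yaw err of z to CY (world ccw deg) -0.92 F [ 0.1 -0.8  0.8] w 85.3 t 0.1 q [-1.4   0.63  0.04  1.52 -0.03  1.   -0.02]
100 [0, 0, 0, 0, 0, 0, 0, 0, 0, 0, 0, 0, 0, 0, 0, 0, 0, 0]
150 [0, 0, 0, 0, 0, 0, 0, 0, 0, 0, 0, 0, 0, 0, 0, 0, 0, 0]
200 [0, 0, 0, 0, 0, 0, 0, 0, 0, 0, 0, 0, 0, 0, 0, 0, 0, 0]
250 [0, 0, 0, 0, 0, 0, 0, 0, 0, 0, 0, 0, 0, 0, 0, 0, 0, 0]
300 [0, 0, 6, 12, 15, 14, 5, 6, 5, 4, 6, 6, 4, 5, 5, 4, 12, 6]
350 [0, 0, 22, 17, 16, 16, 15, 5, 5, 5, 4, 6, 5, 5, 5, 5, 13, 12]
400 [0, 0, 12, 5, 5, 5, 15, 15, 7, 5, 5, 5, 5, 4, 5, 4, 5, 28]
450 [0, 0, 5, 5, 5, 6, 15, 15, 5, 6, 5, 4, 5, 5, 5, 4, 27, 27]
500 [0, 0, 3, 162, 122, 154, 124, 15, 5, 5, 4, 95, 98, 149, 5, 5, 6, 4]
550 [0, 0, 0, 160, 128, 154, 124, 16, 6, 5, 156, 100, 139, 157, 135, 5, 5, 5]
600 [0, 0, 0, 172, 201, 5, 17, 15, 5, 4, 150, 128, 138, 103, 156, 5, 119, 80]
650 [0, 0, 0, 172, 200, 267, 22, 14, 4, 5, 155, 153, 99, 98, 4, 4, 120, 127]
700 [0, 0, 0, 161, 5, 29, 51, 50, 23, 5, 4, 5, 5, 98, 100, 4, 5, 133]
750 [0, 0, 0, 161, 30, 28, 49, 50, 24, 41, 7, 5, 5, 126, 128, 98, 15, 15]
800 [0, 0, 0, 162, 34, 35, 15, 161, 272, 161, 10, 4, 5, 97, 98, 21, 17, 16]
850 [0, 0, 0, 163, 36, 36, 14, 168, 275, 257, 68, 42, 84, 85, 4, 25, 26, 25]
```

>>> {"op": "apply_moves", "data": {"targets": [[[-50,0,0],0.9,60],[[0,-43,-43.5],0,60],[[0,-43,-43.5],0,60],[[0,-43,-43.5],0,60],[[0,-43,-43.5],0,60],[[0,-43,-43.5],0,60],[[0,-43,-43.5],0,60],[[0,-43,-43.5],0,60],[[0,-43,-43.5],0,60],[[0,-43,-43.5],0,60]]}}

```text
clock: 1.35
eef_pos: [432.8, 149.3, 279.7]
tool_rot: [2.954, 1.569, -2.003]
force: [0.4, -0.4, -0.4]
width: 60.0
```

Run:
```python
from h import *
goto(C+CY*84+[0,0,123.])
```

```text
tool axes [[-0.001, -0.002, -1.0], [-0.97, 0.242, 0.0], [0.242, 0.97, -0.002]]
pos [432.8 149.3 279.7] world d [ 166.9 -265.  -175.4] tool shift [ 175.8 -226.1 -216.4] yaw err of z to CY (world ccw deg) -0.6 F [ 0.4 -0.4 -0.4] w 60.0 t 1.35 q [-0.53  0.3   0.18  1.97 -0.06  0.89  1.01]
```

>>> {"op": "apply_moves", "data": {"targets": [[[0,-43,-42],0.6,60],[[0,-43,-42],0,60],[[0,-43,-42],0,60],[[0,-43,-42],0,60],[[20,-40,-40],0,60],[[60,-10,-5],0,60],[[10,0,0],0,60]]}}

```text
clock: 2.22
eef_pos: [599.9, -127.7, 187.3]
tool_rot: [-2.537, 1.566, -1.228]
force: [-0.6, 1.4, -0.4]
width: 59.7
```

Run:
```python
from h import *
shot('side','s1',(200,100,400,320),2.7);shot('top','t1',(150,150,400,340),3)
goto(C+CY*84+[0,0,123.])
```

```text
tool axes [[0.008, -0.005, -1.0], [-0.966, 0.258, -0.009], [0.258, 0.966, -0.003]]
pos [ 601.9 -127.6  190.9] world d [ -2.1  11.8 -86.6] tool shift [86.5  5.8 11.1] yaw err of z to CY (world ccw deg) 0.33 F [-0.  -0.9  0.5] w 60.1 t 2.325 q [ 0.03  0.63  0.22  1.67 -0.16  0.85  1.62]
```

View pics/s1.png

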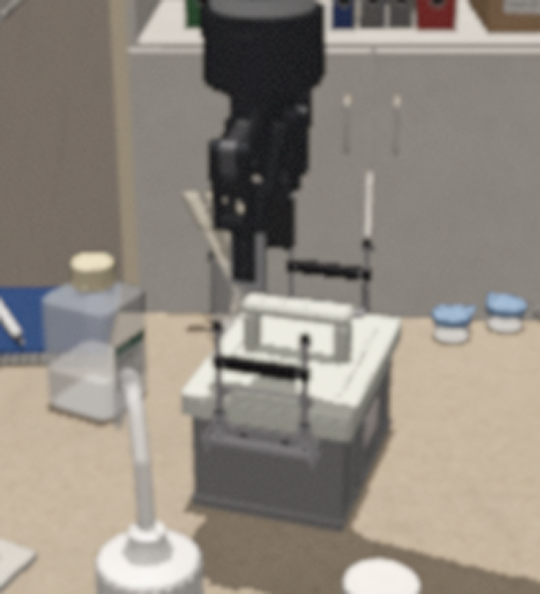

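View pics/t1.png

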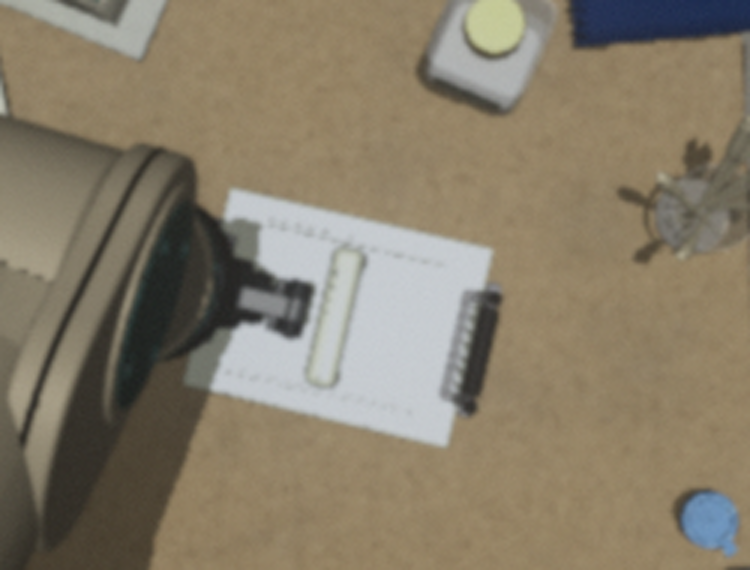

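Side view: the gripper hangs over the lid just inboard of the left roller, whose centre is near (262,368) in the crop. Nothing has been touched. Next I align and descend.

>>> {"op": "apply_moves", "data": {"targets": [[[0,6,11],-0.3,60],[[0,0,0],0,60]]}}

```text
clock: 2.58
eef_pos: [600.4, -112.3, 194.7]
tool_rot: [-1.66, 1.557, -0.341]
force: [-0.2, 1.0, -0.4]
width: 60.0
```

Run:
```python
from h import *
goto(C+CY*84+[0,0,123.])
```

```text
tool axes [[0.013, -0.005, -1.0], [-0.968, 0.249, -0.014], [0.249, 0.968, -0.001]]
pos [ 600.4 -112.3  194.7] world d [ -0.5  -3.5 -90.4] tool shift [90.4  0.9 -3.4] yaw err of z to CY (world ccw deg) -0.17 F [-0.2  1.  -0.4] w 60.0 t 2.575 q [ 0.    0.61  0.21  1.69 -0.16  0.84  1.61]
```

>>> {"op": "apply_moves", "data": {"targets": [[[40,1,-3],0,60],[[30,0,0],0,60],[[12,0,0],0,60],[[0,0,0],0,60]]}}

```text
clock: 3.08
eef_pos: [604.8, -112.5, 118.3]
tool_rot: [-1.529, 1.544, -0.204]
force: [-0.2, 0.4, 0.2]
width: 59.9
```

Run:
```python
from h import *
shot('side','s2',(240,130,380,300),3.5)
goto(C+CY*84+[0,0,123.])
```

```text
tool axes [[0.028, -0.006, -1.0], [-0.97, 0.243, -0.028], [0.243, 0.97, 0.001]]
pos [ 605.3 -112.5  118.9] world d [ -5.1  -3.3 -14.6] tool shift [14.5  4.6 -4.4] yaw err of z to CY (world ccw deg) -0.51 F [-0.1  0.  -0.3] w 60.3 t 3.125 q [ 0.02  0.71  0.18  1.75 -0.19  0.67  1.63]
```

View pics/s2.png

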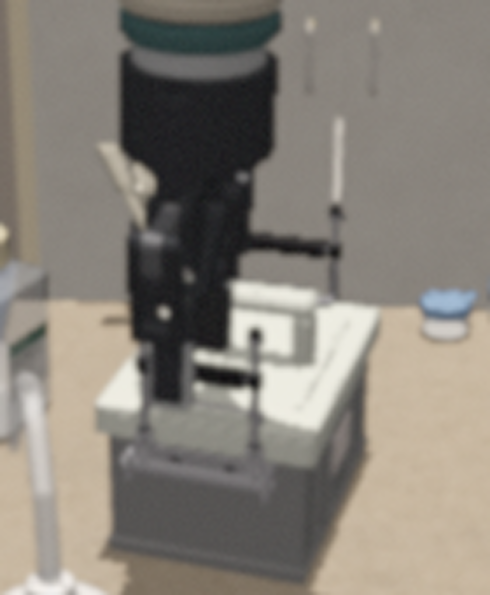

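>>> {"op": "apply_moves", "data": {"targets": [[[14,5,-4],0.5,60],[[0,0,0],0,40]]}}

```text
clock: 3.38
eef_pos: [600.6, -115.7, 105.9]
tool_rot: [-1.515, 1.539, -0.2]
force: [1.8, -0.2, 0.2]
width: 43.5
```

Run:
```python
from h import *
goto(C+CY*84+[0,0,123.])
```

```text
tool axes [[0.031, -0.006, -1.0], [-0.967, 0.252, -0.031], [0.252, 0.968, 0.002]]
pos [ 600.6 -115.7  105.9] world d [-0.3 -0.1 -1.6] tool shift [ 1.5  0.3 -0.2] yaw err of z to CY (world ccw deg) 0.02 F [ 1.8 -0.2  0.2] w 43.5 t 3.375 q [ 0.03  0.72  0.18  1.77 -0.2   0.63  1.64]
```

>>> {"op": "apply_moves", "data": {"targets": [[[1,0,0],0,22],[[0,0,0],0,18],[[0,0,0],0,14.5],[[0,0,0],0,14.5]]}}

```text
clock: 3.88
eef_pos: [601.4, -116.1, 105.7]
tool_rot: [-1.512, 1.537, -0.197]
force: [0.6, 0.6, 0.2]
width: 14.3
```

Run:
```python
from h import *
goto(C+CY*84+[0,0,123.])
shot('side','s3',(270,190,340,270),7)
```

```text
tool axes [[0.033, -0.007, -0.999], [-0.967, 0.253, -0.033], [0.253, 0.968, 0.002]]
pos [ 601.4 -116.1  105.7] world d [-1.1  0.2 -1.4] tool shift [ 1.4  1.2 -0.1] yaw err of z to CY (world ccw deg) 0.04 F [0.6 0.6 0.2] w 14.3 t 3.875 q [ 0.03  0.72  0.18  1.77 -0.2   0.63  1.64]
```

View pics/s3.png

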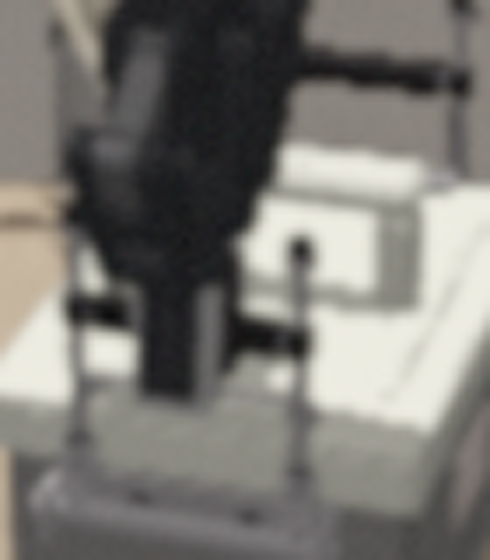

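The fingers straddle the roller at its middle (crop (185,330)) with no side load. Closing.

>>> {"op": "apply_moves", "data": {"targets": [[[0,0,0],0,11],[[0,0,0],0,8],[[0,0,0],0,5]]}}

```text
clock: 4.3
eef_pos: [601.4, -115.8, 105.8]
tool_rot: [-1.505, 1.538, -0.19]
force: [0.9, 1.1, -0.2]
width: 9.9
```

Run:
```python
from h import *
goto(C+CY*84+[0,0,123.])
```

```text
tool axes [[0.033, -0.006, -0.999], [-0.967, 0.252, -0.033], [0.252, 0.968, 0.002]]
pos [ 601.4 -115.8  105.8] world d [-1.2 -0.1 -1.4] tool shift [ 1.4  1.1 -0.3] yaw err of z to CY (world ccw deg) 0.02 F [ 0.9  1.1 -0.2] w 9.9 t 4.3 q [ 0.03  0.72  0.18  1.77 -0.2   0.63  1.64]
```

>>> {"op": "apply_moves", "data": {"targets": [[[0,0,0],0,3]]}}

```text
clock: 4.42
eef_pos: [601.4, -115.8, 105.7]
tool_rot: [-1.506, 1.538, -0.191]
force: [0.2, 0.3, 0.7]
width: 10.0
```

>>> {"op": "apply_moves", "data": {"targets": [[[-3,0,0],0,3],[[0,0,0],0,3]]}}

```text
clock: 4.68
eef_pos: [601.5, -115.7, 108.9]
tool_rot: [-1.506, 1.537, -0.191]
force: [0.2, 0.7, 0.4]
width: 9.9
```

>>> {"op": "apply_moves", "data": {"targets": [[[-3,0,0],0,3],[[0,0,0],0,3]]}}

```text
clock: 4.92
eef_pos: [601.4, -115.8, 112.2]
tool_rot: [-1.508, 1.537, -0.192]
force: [-0.6, 0.2, 1.2]
width: 10.3
```

Run:
```python
from h import *
goto(C+CY*84+[0,0,123.])
shot('side','s4',(270,190,340,270),7)
```

```text
tool axes [[0.033, -0.006, -0.999], [-0.967, 0.252, -0.034], [0.252, 0.968, 0.002]]
pos [ 601.4 -115.8  112.2] world d [-1.1  0.  -7.9] tool shift [ 7.9  1.4 -0.3] yaw err of z to CY (world ccw deg) 0.02 F [-0.6  0.2  1.2] w 10.3 t 4.925 q [ 0.03  0.71  0.18  1.77 -0.2   0.64  1.64]
```

View pics/s4.png

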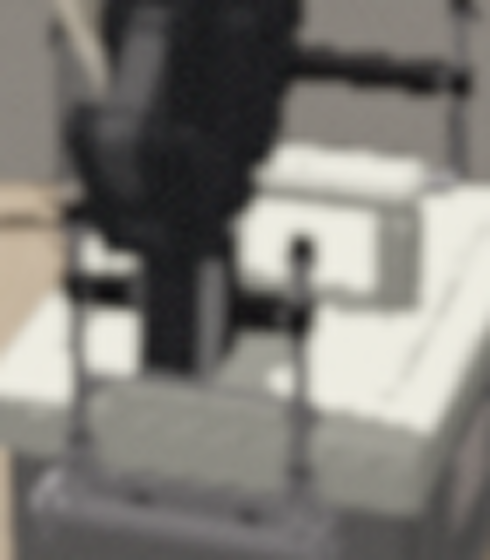

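The roller rose from row 342 to row 318 while the knob stayed at row 248, so it is still in slack. Continuing.

>>> {"op": "apply_moves", "data": {"targets": [[[-3,0,0],0,3],[[0,0,0],0,3]]}}

```text
clock: 5.22
eef_pos: [601.4, -115.8, 115.4]
tool_rot: [-1.509, 1.537, -0.194]
force: [0.2, 0.2, 0.2]
width: 9.9
```

>>> {"op": "apply_moves", "data": {"targets": [[[-2,0,0],0,3],[[0,0,0],0,3]]}}

```text
clock: 5.48
eef_pos: [601.5, -115.8, 117.5]
tool_rot: [-1.507, 1.537, -0.192]
force: [0.2, 0.4, 0.6]
width: 10.0
```

>>> {"op": "apply_moves", "data": {"targets": [[[-2,0,0],0,3],[[0,0,0],0,3]]}}

```text
clock: 5.72
eef_pos: [601.4, -115.9, 119.7]
tool_rot: [-1.51, 1.537, -0.194]
force: [0.1, 0.7, 0.6]
width: 9.7
```

>>> {"op": "apply_moves", "data": {"targets": [[[-2,0,0],0,3],[[0,0,0],0,3]]}}

```text
clock: 5.98
eef_pos: [601.4, -115.9, 121.8]
tool_rot: [-1.51, 1.536, -0.195]
force: [0.3, 0.1, 0.5]
width: 10.2
```

Run:
```python
from h import *
shot('side','s5',(270,190,340,270),7)
goto(C+CY*84+[0,0,123.])
```

```text
tool axes [[0.034, -0.007, -0.999], [-0.967, 0.252, -0.034], [0.252, 0.968, 0.002]]
pos [ 601.4 -115.8  121.8] world d [ -1.1   0.  -17.5] tool shift [17.4  1.7 -0.3] yaw err of z to CY (world ccw deg) 0.02 F [0.2 0.6 0.4] w 9.8 t 6.025 q [ 0.03  0.7   0.18  1.76 -0.19  0.66  1.63]
```

View pics/s5.png

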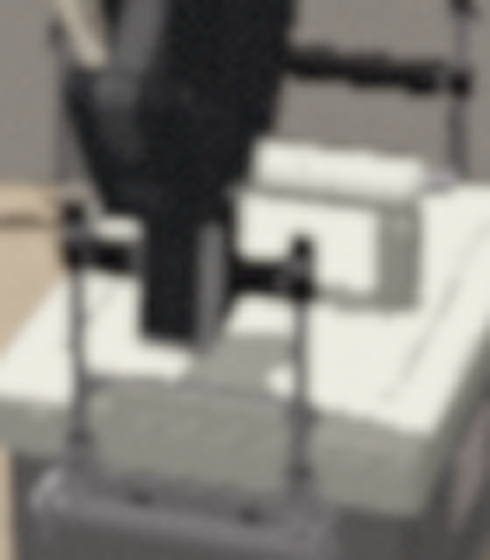

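Roller end is now at row 280 and the knob at 243, so the collar should be close.

>>> {"op": "apply_moves", "data": {"targets": [[[-2,0,0],0,3],[[0,0,0],0,3]]}}

```text
clock: 6.28
eef_pos: [600.8, -115.8, 122.6]
tool_rot: [-1.52, 1.538, -0.205]
force: [3.0, -0.8, -6.9]
width: 10.1
```

>>> {"op": "apply_moves", "data": {"targets": [[[-1,0,0],0,3],[[0,0,0],0,3]]}}

```text
clock: 6.52
eef_pos: [600.8, -115.9, 122.8]
tool_rot: [-1.529, 1.538, -0.213]
force: [2.3, -1.5, -7.1]
width: 9.6
```

Collars met at TCP z≈122.2 with 7 N on the wrist. Now I raise the bale about 8 mm, watching z and force.

>>> {"op": "apply_moves", "data": {"targets": [[[-3,0,0],0,3],[[0,0,0],0,3]]}}

```text
clock: 6.78
eef_pos: [600.7, -115.8, 125.3]
tool_rot: [-1.534, 1.538, -0.218]
force: [3.0, -1.0, -9.1]
width: 9.9
```

>>> {"op": "apply_moves", "data": {"targets": [[[-3,0,0],0,3],[[0,0,0],0,3]]}}

```text
clock: 7.02
eef_pos: [600.5, -115.7, 127.7]
tool_rot: [-1.537, 1.539, -0.222]
force: [3.4, -1.3, -13.2]
width: 9.7
```

>>> {"op": "apply_moves", "data": {"targets": [[[-3,0,0],0,3],[[0,0,0],0,3]]}}

```text
clock: 7.28
eef_pos: [600.3, -115.6, 130.0]
tool_rot: [-1.541, 1.539, -0.226]
force: [5.6, -1.0, -16.0]
width: 9.9
```

Force 16 N means about 8.5 mm of stretch, which agrees with the 8 mm travel. Starting the outward arc.

>>> {"op": "apply_moves", "data": {"targets": [[[-0.4,0,4],0,3],[[-0.3,0,4],0,3]]}}

```text
clock: 7.52
eef_pos: [602.1, -108.8, 130.0]
tool_rot: [-1.582, 1.54, -0.268]
force: [4.7, -1.8, -14.6]
width: 10.3
```

```bash
cat >> h.py <<'E'
def arc(sgn,z0):  # z0: TCP z when roller at bottom of slack (123)
    p,R,s=tool();g=p-C;h=sgn*(g@CY)-86;v=p[2]-z0+123-65
    f=s['force'];print('h %.1f v %.1f r %.1f ang %.3f x %.1f'%(h,v,np.hypot(h,v),np.arctan2(h,v),g@CX),'F out %.1f up %.1f x %.1f'%(sgn*f@CY,f[2],f@CX),'w %.1f t %.2f'%(s['width'],s['clock']))
E
python3 -c "
from h import *;arc(1,105.8)"
```

```text
h 5.3 v 82.2 r 82.4 ang 0.065 x 0.5 F out -0.5 up -14.6 x 5.0 w 10.3 t 7.53
```

>>> {"op": "apply_moves", "data": {"targets": [[[0,0,5],0,3],[[0.2,0,5],0,3]]}}

```text
clock: 7.78
eef_pos: [604.1, -101.2, 129.1]
tool_rot: [-1.679, 1.54, -0.365]
force: [3.7, -3.4, -15.4]
width: 10.3
```

```bash
python3 -c "
from h import *;arc(1,105.8)"
```

```text
h 13.2 v 81.3 r 82.4 ang 0.160 x 0.6 F out -2.3 up -15.4 x 4.5 w 10.3 t 7.78
```

>>> {"op": "apply_moves", "data": {"targets": [[[0.5,0,6.5],0,3],[[1.2,0,6.5],0,3],[[1.5,0,6],0,3]]}}

```text
clock: 8.15
eef_pos: [607.4, -89.1, 125.0]
tool_rot: [-1.932, 1.538, -0.621]
force: [3.0, -6.1, -13.5]
width: 10.1
```

```bash
python3 -c "
from h import *;arc(1,105.8)"
```

```text
h 25.7 v 77.2 r 81.4 ang 0.322 x 0.8 F out -5.2 up -13.5 x 4.4 w 10.1 t 8.15
```

>>> {"op": "apply_moves", "data": {"targets": [[[3.5,0,7.5],0,3],[[4.5,0,7],0,3],[[5,0,6.5],0,3],[[6,0,6],0,3]]}}

```text
clock: 8.65
eef_pos: [612.8, -71.8, 106.9]
tool_rot: [-2.182, 1.533, -0.876]
force: [0.4, -3.1, -4.5]
width: 9.5
```

```bash
python3 -c "
from h import *;arc(1,105.8)"
```

```text
h 43.9 v 59.1 r 73.6 ang 0.638 x 1.7 F out -2.9 up -4.5 x 1.1 w 9.5 t 8.65
```

>>> {"op": "apply_moves", "data": {"targets": [[[6,0,7],0,3],[[6.5,0,6],0,3],[[6.5,0,5],0,3],[[7,0,4],0,3],[[7,0,3],0,3]]}}

```text
clock: 9.28
eef_pos: [619.7, -47.0, 72.5]
tool_rot: [-2.212, 1.534, -0.906]
force: [-1.0, -2.4, -0.7]
width: 9.9
```

```bash
python3 -c "
from h import *;arc(1,105.8);shot('side','s6',(240,130,380,300),3.5)"
```

```text
h 69.5 v 24.7 r 73.8 ang 1.229 x 2.0 F out -2.6 up -0.7 x -0.4 w 9.9 t 9.28
```

View pics/s6.png

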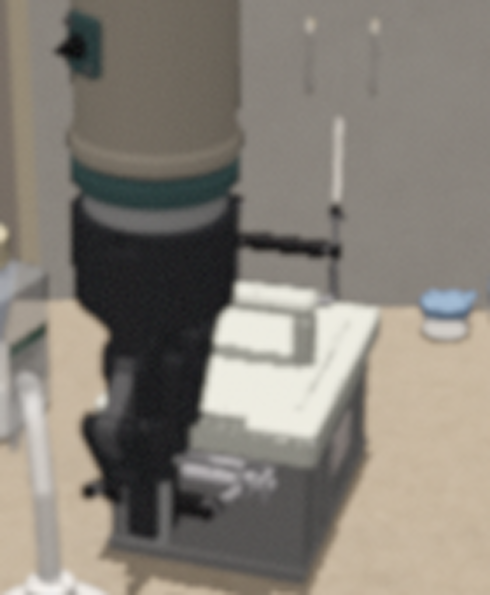

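The left clip is held at about 1.23 rad, with the roller at crop (150,500) below lid level. I'll release it and rise.

>>> {"op": "apply_moves", "data": {"targets": [[[0,0,0],0,28],[[0,0,0],0,28],[[-30,0,0],0,28],[[-40,0,0],0,28],[[-50,0,0],0,28],[[-30,0,-30],0,45],[[0,0,-30],0,60]]}}

```text
clock: 10.2
eef_pos: [604.4, -92.1, 229.8]
tool_rot: [-1.878, 1.535, -0.562]
force: [0.7, 0.4, -0.1]
width: 59.8
```

```bash
python3 -c "
from h import *
shot('side','s7',(230,100,380,300),3);goto(C-CY*84+[0,0,123])"
```

```text
tool axes [[0.028, -0.023, -0.999], [-0.966, 0.258, -0.033], [0.258, 0.966, -0.015]]
pos [602.3 -97.6 229.2] world d [ -44.5 -181.1 -124.9] tool shift [ 127.6    0.4 -184.6] yaw err of z to CY (world ccw deg) 0.37 F [-1.9 -2.6  0.3] w 59.8 t 10.25 q [-0.06  0.57  0.26  1.67 -0.15  0.89  1.56]
```

View pics/s7.png

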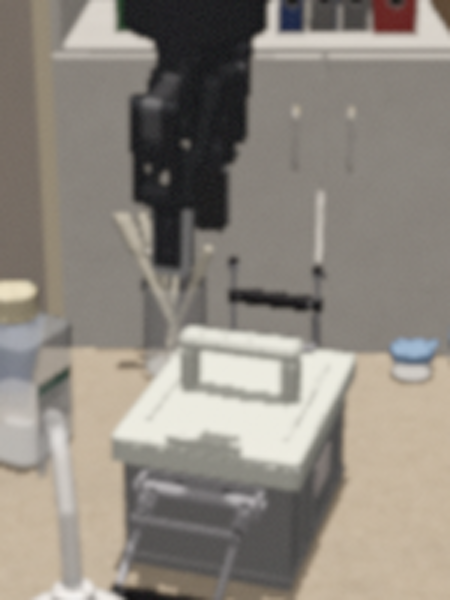

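Left clip hangs fully open (roller at crop (150,595)). Over to the right clip.

>>> {"op": "apply_moves", "data": {"targets": [[[0,0,-45],-0.4,60],[[0,0,-50],0,60],[[0,0,-50],0,60],[[10,0,-38],0,60],[[10,0,0],0,60],[[0,0,0],0,60]]}}

```text
clock: 11.0
eef_pos: [558.9, -276.0, 213.6]
tool_rot: [-1.794, 1.53, -0.474]
force: [0.6, -0.5, -0.4]
width: 59.7
```

```bash
python3 -c "
from h import *
goto(C-CY*84+[0,0,123])"
```

```text
tool axes [[0.036, -0.018, -0.999], [-0.968, 0.248, -0.039], [0.249, 0.968, -0.009]]
pos [ 558.9 -276.   213.6] world d [  -0.9   -2.7 -109.3] tool shift [109.2   4.6  -1.8] yaw err of z to CY (world ccw deg) -0.18 F [ 0.6 -0.5 -0.4] w 59.7 t 11.0 q [ 0.27  0.6   0.23  1.66 -0.17  0.86  1.89]
```

>>> {"op": "apply_moves", "data": {"targets": [[[45,4,-1],0.2,60],[[40,0,0],0,60],[[12,0,0],0,60],[[0,0,0],0,60]]}}

```text
clock: 11.5
eef_pos: [564.1, -271.8, 117.3]
tool_rot: [-1.69, 1.524, -0.366]
force: [-0.7, -0.6, 0.0]
width: 59.9
```

```bash
python3 -c "
from h import *
goto(C-CY*84+[0,0,123]);im,d=shot('side','s8',(300,160,350,220),9);shot('top','t8',(240,200,380,320),5)"
```

```text
tool axes [[0.043, -0.017, -0.999], [-0.969, 0.244, -0.046], [0.245, 0.97, -0.006]]
pos [ 564.1 -271.8  117.3] world d [ -6.   -6.8 -13. ] tool shift [12.8  4.7 -7.9] yaw err of z to CY (world ccw deg) -0.45 F [-0.7 -0.6  0. ] w 59.9 t 11.5 q [ 0.29  0.72  0.19  1.74 -0.21  0.66  1.92]
```

View pics/s8.png

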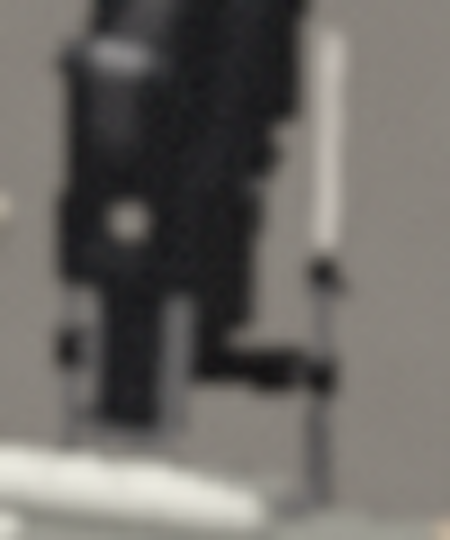

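View pics/t8.png

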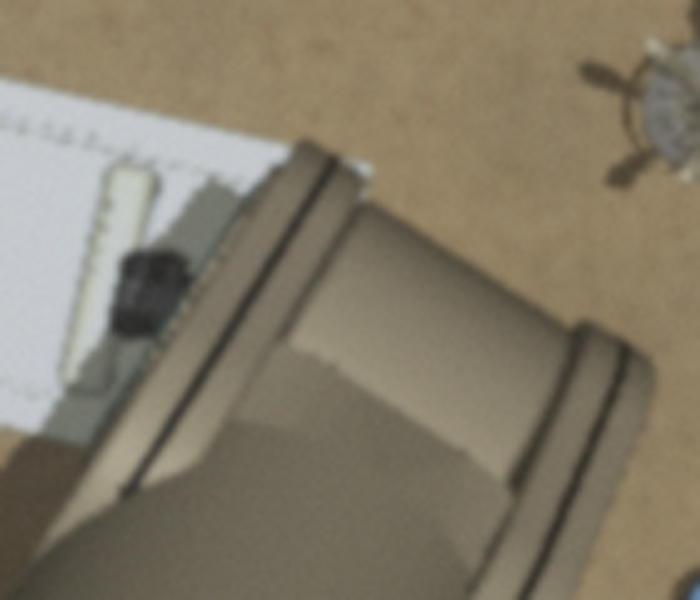

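The fingers straddle the right roller, slightly off centre (5 mm along it, 8 mm across). I'll correct and descend.

>>> {"op": "apply_moves", "data": {"targets": [[[4,5,-8],0.5,60],[[9,0,0],0,40],[[0,0,0],0,30]]}}

```text
clock: 11.98
eef_pos: [559.4, -280.8, 107.4]
tool_rot: [-1.696, 1.517, -0.382]
force: [0.2, -0.5, 0.9]
width: 29.7
```

```bash
python3 -c "
from h import *
goto(C-CY*84+[0,0,123]);im,d=shot('side','s9',(290,160,350,220),9)"
```

```text
tool axes [[0.05, -0.02, -0.999], [-0.966, 0.254, -0.053], [0.254, 0.967, -0.007]]
pos [ 559.4 -280.8  107.4] world d [-1.2  2.2 -3.1] tool shift [3.  1.8 1.8] yaw err of z to CY (world ccw deg) 0.13 F [ 0.2 -0.5  0.9] w 29.7 t 11.975 q [ 0.31  0.73  0.19  1.75 -0.22  0.62  1.93]
```

View pics/s9.png

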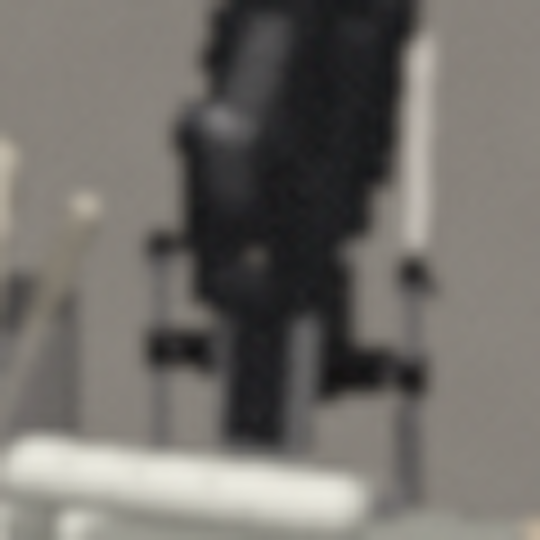

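>>> {"op": "apply_moves", "data": {"targets": [[[2,1,2.2],0,22],[[0,0,0],0,17],[[0,0,0],0,14.5],[[0,0,0],0,14.5]]}}

```text
clock: 12.52
eef_pos: [559.6, -278.6, 105.9]
tool_rot: [-1.7, 1.516, -0.387]
force: [-0.0, 0.3, 0.8]
width: 14.0
```

```bash
python3 -c "
from h import *
goto(C-CY*84+[0,0,123])"
```

```text
tool axes [[0.051, -0.021, -0.998], [-0.966, 0.254, -0.054], [0.254, 0.967, -0.007]]
pos [ 559.6 -278.6  105.9] world d [-1.4 -0.  -1.6] tool shift [ 1.5  1.4 -0.4] yaw err of z to CY (world ccw deg) 0.13 F [-0.   0.3  0.8] w 14.0 t 12.525 q [ 0.3   0.73  0.19  1.76 -0.22  0.62  1.93]
```

>>> {"op": "apply_moves", "data": {"targets": [[[0,0,0],0,11],[[0,0,0],0,8],[[0,0,0],0,3],[[0,0,0],0,3]]}}

```text
clock: 13.02
eef_pos: [559.6, -278.8, 106.0]
tool_rot: [-1.703, 1.516, -0.389]
force: [0.4, -0.6, 0.1]
width: 10.0
```

>>> {"op": "apply_moves", "data": {"targets": [[[-2.5,0,0],0,3],[[0,0,0],0,3]]}}

```text
clock: 13.28
eef_pos: [559.6, -278.8, 108.6]
tool_rot: [-1.704, 1.516, -0.39]
force: [0.1, 0.0, 0.7]
width: 10.1
```

```bash
python3 -c "
from h import *
arc(-1,105.9);im,d=shot('side','s10',(290,160,350,220),9)"
```

```text
h -2.1 v 60.7 r 60.7 ang -0.035 x 2.3 F out -0.1 up 0.7 x 0.1 w 10.1 t 13.28
```

View pics/s10.png

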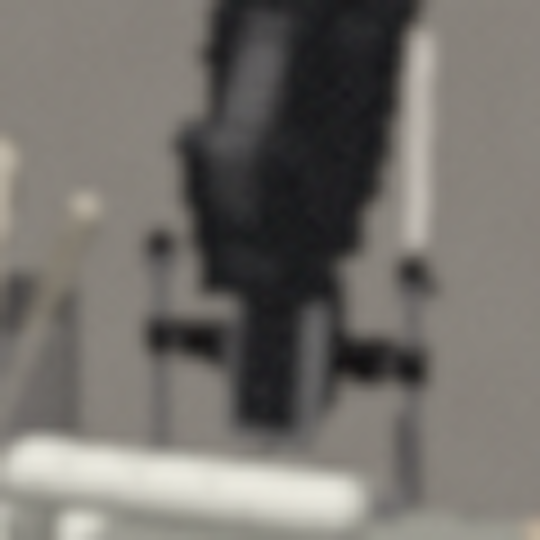

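Roller up to row 365, knob unmoved at row 270, so about 15 mm of slack is left.

>>> {"op": "apply_moves", "data": {"targets": [[[-2.5,0,0],0,3],[[-2.5,0,0],0,3],[[0,0,0],0,3]]}}

```text
clock: 13.7
eef_pos: [559.6, -278.8, 114.0]
tool_rot: [-1.706, 1.515, -0.392]
force: [-0.2, 0.2, 1.1]
width: 10.1
```

>>> {"op": "apply_moves", "data": {"targets": [[[-2.5,0,0],0,3],[[0,0,0],0,3]]}}

```text
clock: 13.95
eef_pos: [559.6, -278.8, 116.8]
tool_rot: [-1.707, 1.515, -0.393]
force: [0.5, -0.4, -0.1]
width: 9.6
```

>>> {"op": "apply_moves", "data": {"targets": [[[-2.5,0,0],0,3],[[0,0,0],0,3]]}}

```text
clock: 14.2
eef_pos: [559.6, -278.9, 119.6]
tool_rot: [-1.708, 1.514, -0.394]
force: [-0.3, -0.4, 0.7]
width: 10.5
```

>>> {"op": "apply_moves", "data": {"targets": [[[-2,0,0],0,3],[[0,0,0],0,3]]}}

```text
clock: 14.45
eef_pos: [559.5, -278.7, 121.2]
tool_rot: [-1.706, 1.514, -0.392]
force: [0.9, -0.1, -2.7]
width: 9.8
```

>>> {"op": "apply_moves", "data": {"targets": [[[-1.5,0,0],0,3],[[0,0,0],0,3]]}}

```text
clock: 14.7
eef_pos: [559.2, -278.0, 121.6]
tool_rot: [-1.698, 1.516, -0.384]
force: [2.3, -0.9, -7.2]
width: 10.1
```

>>> {"op": "apply_moves", "data": {"targets": [[[-2.5,0,0],0,3],[[0,0,0],0,3]]}}

```text
clock: 14.95
eef_pos: [559.2, -277.5, 123.3]
tool_rot: [-1.694, 1.516, -0.379]
force: [3.6, -1.3, -10.4]
width: 10.1
```

>>> {"op": "apply_moves", "data": {"targets": [[[-3,0,0],0,3],[[0,0,0],0,3]]}}

```text
clock: 15.2
eef_pos: [559.1, -277.2, 125.8]
tool_rot: [-1.694, 1.517, -0.379]
force: [4.4, -1.9, -11.9]
width: 10.1
```

```bash
python3 -c "
from h import *
arc(-1,105.9)"
```

```text
h -3.5 v 77.9 r 77.9 ang -0.045 x 1.4 F out 0.7 up -11.9 x 4.8 w 10.1 t 15.20
```

>>> {"op": "apply_moves", "data": {"targets": [[[-3,0,0],0,3],[[0,0,0],0,3]]}}

```text
clock: 15.45
eef_pos: [558.9, -277.0, 128.1]
tool_rot: [-1.694, 1.517, -0.379]
force: [4.2, -2.5, -14.3]
width: 10.0
```

>>> {"op": "apply_moves", "data": {"targets": [[[-1.8,0,0],0,3],[[0,0,0],0,3]]}}

```text
clock: 15.7
eef_pos: [558.9, -276.8, 129.0]
tool_rot: [-1.694, 1.517, -0.379]
force: [5.5, -2.2, -16.2]
width: 10.0
```

```bash
python3 -c "
from h import *
arc(-1,105.9)"
```

```text
h -3.9 v 81.1 r 81.2 ang -0.048 x 1.1 F out 0.8 up -16.2 x 5.8 w 10.0 t 15.70
```

>>> {"op": "apply_moves", "data": {"targets": [[[-0.5,0,-4],0,3],[[-0.4,0,-4],0,3]]}}

```text
clock: 15.95
eef_pos: [557.1, -283.3, 129.0]
tool_rot: [-1.671, 1.518, -0.355]
force: [4.3, -0.4, -15.2]
width: 9.9
```

```bash
python3 -c "
from h import *
arc(-1,105.9)"
```

```text
h 2.9 v 81.1 r 81.1 ang 0.036 x 1.1 F out -0.7 up -15.2 x 4.3 w 9.9 t 15.95
```

>>> {"op": "apply_moves", "data": {"targets": [[[-0.3,0,-5],0,3],[[0,0,-5],0,3]]}}

```text
clock: 16.2
eef_pos: [555.3, -290.6, 128.1]
tool_rot: [-1.612, 1.52, -0.295]
force: [6.3, 1.6, -15.4]
width: 10.1
```

```bash
python3 -c "
from h import *
arc(-1,105.9)"
```

```text
h 10.5 v 80.2 r 80.9 ang 0.130 x 1.1 F out -3.2 up -15.4 x 5.7 w 10.1 t 16.20
```

>>> {"op": "apply_moves", "data": {"targets": [[[0.1,0,-6],0,3],[[0.6,0,-6],0,3]]}}

```text
clock: 16.45
eef_pos: [553.3, -298.4, 126.2]
tool_rot: [-1.508, 1.521, -0.189]
force: [6.2, 3.4, -14.5]
width: 9.9
```

```bash
python3 -c "
from h import *
arc(-1,105.9)"
```

```text
h 18.4 v 78.3 r 80.5 ang 0.231 x 1.2 F out -4.8 up -14.5 x 5.2 w 9.9 t 16.45
```

>>> {"op": "apply_moves", "data": {"targets": [[[1,0,-7],0,3],[[1.8,0,-7],0,3],[[3.5,0,-7.5],0,3],[[4.5,0,-7],0,3],[[5,0,-6.5],0,3]]}}

```text
clock: 17.08
eef_pos: [548.7, -319.8, 109.0]
tool_rot: [-1.149, 1.521, 0.177]
force: [2.5, 2.5, -4.8]
width: 9.6
```

```bash
python3 -c "
from h import *
arc(-1,105.9)"
```

```text
h 40.4 v 61.1 r 73.3 ang 0.584 x 2.1 F out -3.1 up -4.8 x 1.8 w 9.6 t 17.07
```

>>> {"op": "apply_moves", "data": {"targets": [[[6,0,-7.5],0,3],[[6,0,-6.5],0,3],[[6.5,0,-5.5],0,3],[[7,0,-4.5],0,3],[[7,0,-3.5],0,3]]}}

```text
clock: 17.7
eef_pos: [542.2, -346.1, 75.3]
tool_rot: [-1.074, 1.522, 0.251]
force: [1.8, 4.2, -2.2]
width: 10.0
```

```bash
python3 -c "
from h import *
arc(-1,105.9)"
```

```text
h 67.4 v 27.4 r 72.8 ang 1.185 x 2.5 F out -4.5 up -2.2 x 0.6 w 10.0 t 17.70
```

>>> {"op": "apply_moves", "data": {"targets": [[[0,0,0],0,28],[[0,0,0],0,28],[[-30,0,0],0,28],[[-40,0,0],0,28],[[-50,0,0],0,28],[[-30,0,30],0,45],[[0,0,30],0,50]]}}

```text
clock: 18.58
eef_pos: [548.0, -301.7, 234.9]
tool_rot: [-1.434, 1.517, -0.119]
force: [0.1, 0.1, 0.0]
width: 49.9
```

```bash
python3 -c "
from h import *
shot('side','s11',(230,100,380,300),3);shot('top','t11',(150,150,400,340),3);goto(C+[0,0,129])"
```

```text
tool axes [[0.05, -0.001, -0.999], [-0.968, 0.247, -0.049], [0.247, 0.969, 0.011]]
pos [ 548.5 -297.2  232.8] world d [  31.   100.2 -122.5] tool shift [123.7   0.8 103.4] yaw err of z to CY (world ccw deg) -0.3 F [ 0.7 -0.  -0.6] w 49.8 t 18.675 q [ 0.33  0.57  0.21  1.64 -0.17  0.9   1.93]
```

View pics/s11.png

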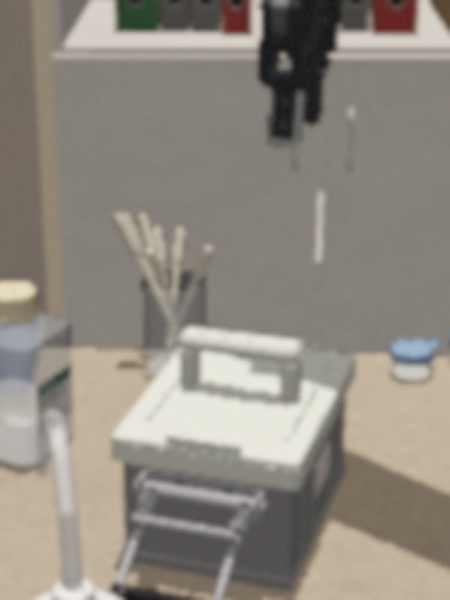

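View pics/t11.png

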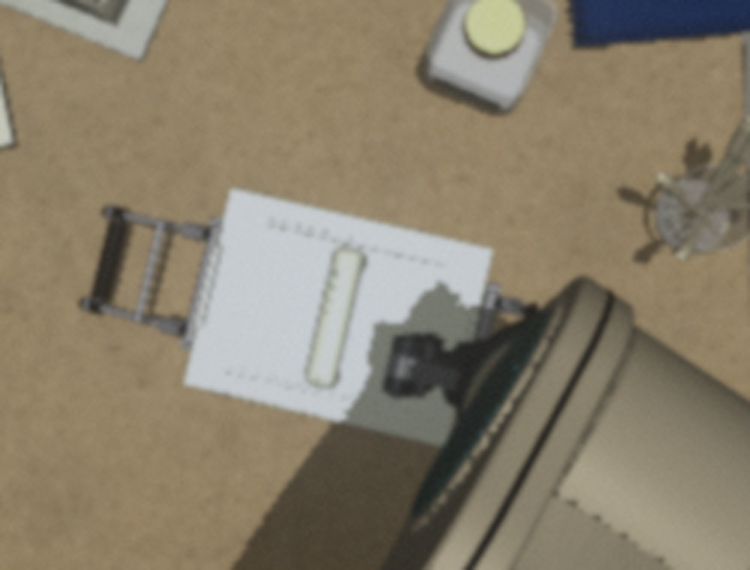

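Both clips hang open, the lid is still seated, and the bottle and jar haven't moved. Going to the handle, whose measured centre is about (578,-198).

>>> {"op": "apply_moves", "data": {"targets": [[[0,0,50],0.3,50],[[0,0,50],0,50],[[0,0,3],0,50],[[30,0,0],0,50],[[10,0,0],0,50]]}}

```text
clock: 19.3
eef_pos: [576.7, -205.3, 195.2]
tool_rot: [-1.531, 1.515, -0.222]
force: [0.7, 0.2, 0.1]
width: 50.0
```

```bash
python3 -c "
from h import *
goto(C+[0,0,129])"
```

```text
tool axes [[0.055, -0.012, -0.998], [-0.964, 0.258, -0.056], [0.259, 0.966, 0.002]]
pos [ 576.7 -205.3  195.2] world d [  2.8   8.  -84.9] tool shift [84.8  4.1  8.3] yaw err of z to CY (world ccw deg) 0.39 F [0.7 0.2 0.1] w 50.0 t 19.3 q [ 0.17  0.6   0.21  1.73 -0.18  0.78  1.77]
```

>>> {"op": "apply_moves", "data": {"targets": [[[10,4,8],-0.4,50],[[35,0,0],0,50],[[30,0,0],0,50],[[6,0,0],0,50],[[0,0,0],0,50]]}}

```text
clock: 19.92
eef_pos: [579.7, -201.8, 113.8]
tool_rot: [-1.587, 1.511, -0.275]
force: [0.6, -0.0, -0.4]
width: 50.2
```

```bash
python3 -c "
from h import *
goto(C+[0,0,129]);shot('side','s12',(240,130,370,290),4)"
```

```text
tool axes [[0.058, -0.016, -0.998], [-0.965, 0.255, -0.06], [0.256, 0.967, -0.001]]
pos [ 579.7 -201.8  113.8] world d [-0.1  4.5 -3.4] tool shift [3.3 1.5 4.3] yaw err of z to CY (world ccw deg) 0.23 F [ 0.6 -0.  -0.4] w 50.2 t 19.925 q [ 0.18  0.7   0.18  1.79 -0.2   0.6   1.79]
```

View pics/s12.png

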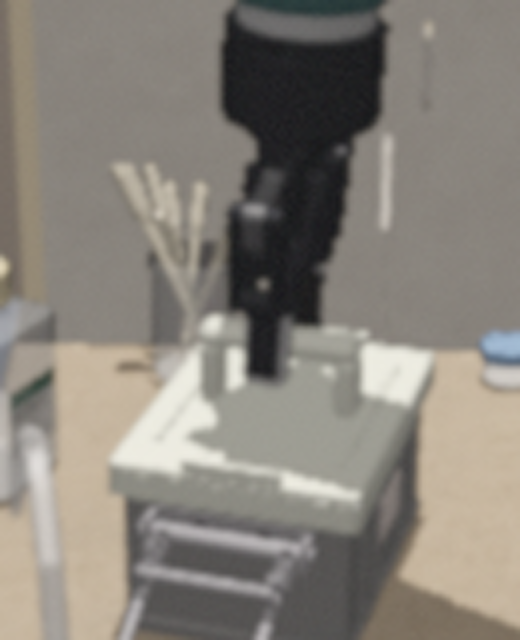

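The fingers straddle the handle bar at (285,345) between its posts. I'll trim 4 mm across and 3 mm down, then close.

>>> {"op": "apply_moves", "data": {"targets": [[[3,1.5,4],0,40],[[0,0,0],0,28],[[0,0,0],0,22],[[0,0,0],0,22]]}}

```text
clock: 20.48
eef_pos: [581.3, -197.7, 113.9]
tool_rot: [-1.586, 1.505, -0.274]
force: [0.2, -0.6, 0.6]
width: 22.0
```

>>> {"op": "apply_moves", "data": {"targets": [[[0,0,0],0,14],[[0,0,0],0,10],[[0,0,0],0,10]]}}

```text
clock: 20.85
eef_pos: [581.4, -197.9, 114.2]
tool_rot: [-1.586, 1.505, -0.274]
force: [0.5, -0.5, 1.0]
width: 16.8
```

```bash
python3 -c "
from h import *
goto(C+[0,0,129])"
```

```text
tool axes [[0.064, -0.018, -0.998], [-0.965, 0.255, -0.066], [0.256, 0.967, -0.001]]
pos [ 581.4 -197.9  114.2] world d [-1.7  0.5 -3.8] tool shift [3.7 2.1 0.1] yaw err of z to CY (world ccw deg) 0.22 F [ 0.5 -0.5  1. ] w 16.8 t 20.85 q [ 0.17  0.7   0.18  1.8  -0.21  0.6   1.78]
```

>>> {"op": "apply_moves", "data": {"targets": [[[-4,-0.3,0],0,8],[[-8,-0.5,0],0,8],[[-10,-0.7,0],0,8],[[-15,-1,0],0,8]]}}

```text
clock: 21.35
eef_pos: [579.8, -197.3, 151.6]
tool_rot: [-1.586, 1.509, -0.274]
force: [-0.1, -0.2, -2.8]
width: 16.8
```

```bash
python3 -c "
from h import *
goto(C+[0,0,129]);shot('side','s13',(230,100,380,300),3)"
```

```text
tool axes [[0.059, -0.017, -0.998], [-0.965, 0.255, -0.062], [0.256, 0.967, -0.001]]
pos [ 579.8 -197.3  151.6] world d [ -0.2   0.  -41.2] tool shift [41.1  2.8  0. ] yaw err of z to CY (world ccw deg) 0.23 F [-0.1 -0.2 -2.8] w 16.8 t 21.35 q [ 0.16  0.65  0.19  1.77 -0.19  0.68  1.77]
```

View pics/s13.png

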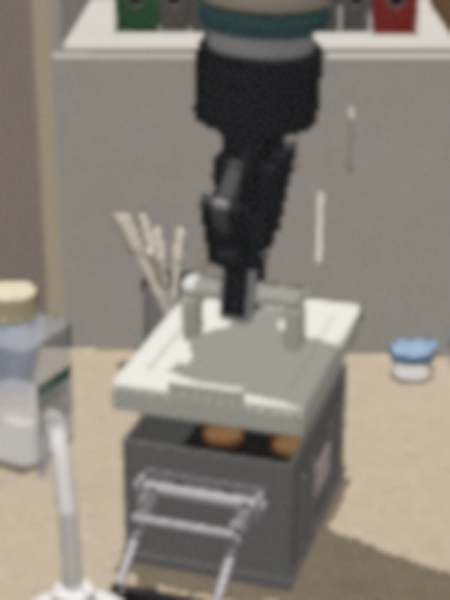

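The lid is level in the grip and clear of the rim, with brown caps visible inside. Raising it more and carrying it to the bench area in front.

>>> {"op": "apply_moves", "data": {"targets": [[[-15,-1,0],0,8],[[-13,20,0],0,8],[[-2,30,0],0,8],[[-2,35,0],0,8],[[-2,35,0],0,8],[[-2,30,0],0,8],[[0,15,0],0,8],[[0,0,0],0,8]]}}

```text
clock: 22.4
eef_pos: [419.5, -155.4, 187.3]
tool_rot: [-1.579, 1.493, -0.268]
force: [1.3, 0.7, -3.3]
width: 16.8
```

```bash
python3 -c "
from h import *
goto(C-CX*168+[0,0,53]);shot('side','s14',(200,100,380,340),2.4);shot('top','t14',(120,150,400,410),2.2)"
```

```text
tool axes [[0.075, -0.021, -0.997], [-0.964, 0.256, -0.078], [0.256, 0.967, -0.001]]
pos [ 419.5 -155.4  187.3] world d [  -2.2    0.4 -152.9] tool shift [ 1.523e+02  1.410e+01 -1.000e-01] yaw err of z to CY (world ccw deg) 0.25 F [ 1.3  0.7 -3.3] w 16.8 t 22.4 q [ 0.14  0.39  0.21  2.18 -0.17  0.51  1.79]
```

View pics/s14.png

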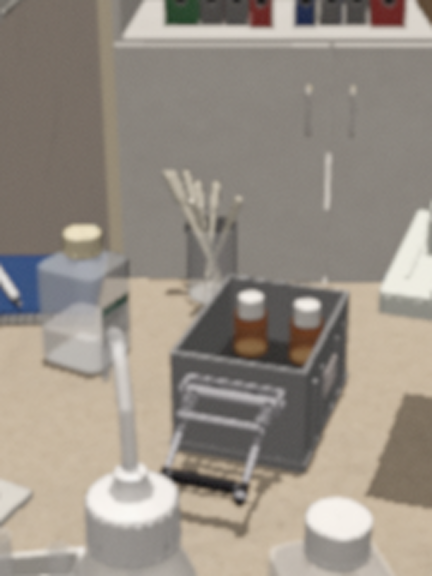

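View pics/t14.png

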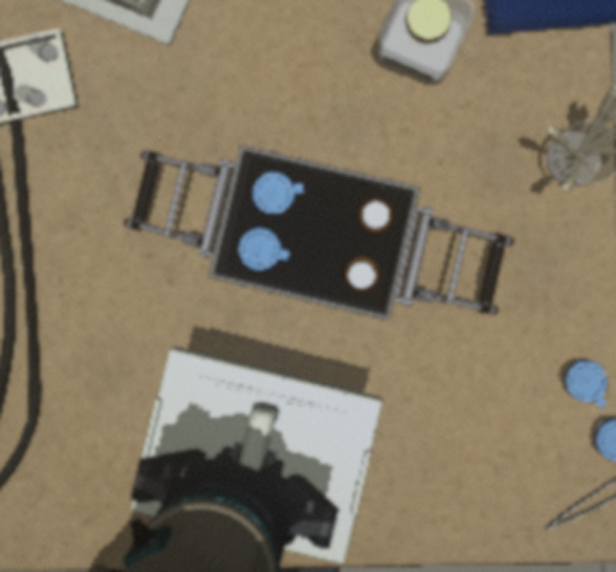

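Both clips still hang open (rollers at top-crop (148,190) and (493,270)). The lid is level, but this spot needs the wrist near its joint limit. I'll shift 110 mm to -y, where the bench is bare and the reach is longer, checking clearances first.

>>> {"op": "apply_moves", "data": {"targets": [[[0,-8,-30],0,8],[[0,-8,-35],0,8],[[0,-7,-35],0,8],[[0,-3,-10],0,8],[[0,0,0],0,8]]}}

```text
clock: 23.12
eef_pos: [425.2, -273.7, 190.8]
tool_rot: [-1.598, 1.484, -0.281]
force: [-0.0, 0.6, -1.9]
width: 16.6
```

```bash
python3 -c "
from h import *
goto(C-CX*140-CY*110+[0,0,53])
t=np.load('pics/top0.npz');d=t['d'];p=P['top'];v,u=np.mgrid[0:420,0:560]
X=np.stack([(u-p['cx'])/p['fx']*d,(v-p['cy'])/p['fy']*d,d],-1).reshape(-1,3)[d.ravel()>0]
W=(X-p['t'])@p['R'];w=W-C;a=w@CX;b=w@CY
m=(abs(a+140)<72)&(abs(b+110)<95);print(m.sum(),W[m,2].max(),W[m,2].min(), np.percentile(W[m,2],[50,99]))
m=(W[:,2]>-20)&(W[:,2]<10)&(abs(W[:,1]+270)<90);print('bench min x',np.percentile(W[m,0],[0,1]))
"
```

```text
tool axes [[0.083, -0.024, -0.996], [-0.964, 0.251, -0.087], [0.252, 0.968, -0.002]]
pos [ 425.2 -273.7  190.8] world d [  -8.3    5.1 -156.4] tool shift [155.   22.9   3.2] yaw err of z to CY (world ccw deg) -0.01 F [-0.   0.6 -1.9] w 16.6 t 23.125 q [ 0.4   0.45  0.18  2.04 -0.18  0.58  2.03]
7469 5.908580619355816 -6.134098688697576 [0.10920523 4.03107351]
bench min x [286.63471286 293.51527587]
```

The target footprint is bare bench (max height reading 6 mm, noise) with 40 mm or more to the edge. Lowering.

>>> {"op": "apply_moves", "data": {"targets": [[[25,5,0],0,8],[[30,4,0],0,8],[[25,4,0],0,8],[[15,3,0],0,8],[[0,0,0],0,8]]}}

```text
clock: 23.75
eef_pos: [421.9, -265.3, 92.6]
tool_rot: [-1.554, 1.482, -0.228]
force: [0.2, -0.1, -2.3]
width: 16.9
```

```bash
python3 -c "
from h import *
goto(C-CX*140-CY*110+[0,0,53])"
```

```text
tool axes [[0.086, -0.02, -0.996], [-0.966, 0.242, -0.088], [0.242, 0.97, 0.001]]
pos [ 421.9 -265.3   92.6] world d [ -5.   -3.3 -58.3] tool shift [57.7  9.2 -4.4] yaw err of z to CY (world ccw deg) -0.57 F [ 0.2 -0.1 -2.3] w 16.9 t 23.75 q [ 0.46  0.61  0.09  2.14 -0.25  0.32  2.09]
```

Lowering here uses up joint 6 (0.32, limit 0.23). Before going on I'll fit a quick planar model to the logged poses and see whether this spot is reachable.

```bash
cat > fit.py <<'E'
import numpy as np
from scipy.optimize import least_squares
# pos, q2,q4,q6
D=[((153.6,631,230.5),.629,1.518,.996,0),((432.8,149.3,279.7),.3,1.97,.89,.001),((601.9,-127.6,190.9),.63,1.67,.85,.008),((605.3,-112.5,118.9),.71,1.75,.67,.028),((558.9,-276,213.6),.6,1.66,.86,.036),((559.4,-280.8,107.4),.73,1.75,.62,.05),((579.8,-197.3,151.6),.65,1.77,.68,.059),((419.5,-155.4,187.3),.39,2.18,.51,.075),((425.2,-273.7,190.8),.45,2.04,.58,.083),((421.9,-265.3,92.6),.61,2.14,.32,.086)]
def fk(p,q2,q4,q6):
    L1,L2,h,T,e,o=p; s=q2+q4
    # elbow offset e perpendicular
    r=L1*np.sin(q2)+e*np.cos(q2)+L2*np.sin(s)-o*np.cos(s)+T*np.sin(s+q6); z=h+L1*np.cos(q2)-e*np.sin(q2)+L2*np.cos(s)+o*np.sin(s)+T*np.cos(s+q6)
    return r,z
def f(p):
    o=[]
    for P,q2,q4,q6,t in D:
        r,z=fk(p,q2,q4,q6);o+=[r-np.hypot(P[0],P[1]),z-P[2]]
    return np.array(o+list(np.array(p[4:])/20))
s=least_squares(f,[400,400,300,300,0,0],loss='soft_l1',f_scale=5);p=s.x;print(p.round(1));print(f(p).round(1))
for tilt in(.0,.04,.09):
  for r in(445,500,520,550,580,610):
    for z in(38,):
      g=least_squares(lambda q:[*(np.array(fk(p,*q))-[r,z]),300*(sum(q)-(np.pi-tilt))],[.7,2.,.4]);print(tilt,r,z,g.x.round(3),round(g.cost,3))
E
python3 fit.py
```

```text
[554.2 377.3 304.8 321.2   1.8  14.1]
[ 1.7  6.5 -0.4  0.9  0.7 -1.4 -0.7 -0.2 -1.9 -2.6  1.3 -0.7 -2.5 -1.5
  0.7 -0.9 -0.   0.5  0.6  1.7  0.1  0.7]
0.0 445 38 [0.702 2.248 0.192] 0.0
0.0 500 38 [0.735 2.101 0.306] 0.0
0.0 520 38 [0.749 2.046 0.346] 0.0
0.0 550 38 [0.773 1.963 0.405] 0.0
0.0 580 38 [0.799 1.878 0.465] 0.0
0.0 610 38 [0.827 1.791 0.524] 0.0
0.04 445 38 [0.696 2.282 0.124] 0.0
0.04 500 38 [0.727 2.136 0.239] 0.0
0.04 520 38 [0.74  2.081 0.28 ] 0.0
0.04 550 38 [0.763 1.999 0.34 ] 0.0
0.04 580 38 [0.788 1.915 0.399] 0.0
0.04 610 38 [0.815 1.829 0.458] 0.0
0.09 445 38 [0.692 2.324 0.035] 0.0
0.09 500 38 [0.719 2.179 0.154] 0.0
0.09 520 38 [0.732 2.125 0.195] 0.0
0.09 550 38 [0.753 2.044 0.255] 0.0
0.09 580 38 [0.776 1.96  0.315] 0.0
0.09 610 38 [0.802 1.875 0.374] 0.0
```

```bash
cat > free.py <<'E'
from h import *
t=np.load('pics/top0.npz');d=t['d'];p=P['top'];v,u=np.mgrid[0:420,0:560]
X=np.stack([(u-p['cx'])/p['fx']*d,(v-p['cy'])/p['fy']*d,d],-1).reshape(-1,3)[d.ravel()>0]
W=(X-p['t'])@p['R']
x0,y0,s=200,-600,2
H=np.zeros((400,450),np.uint8); K=np.zeros_like(H)
i=((W[:,0]-x0)/s).astype(int);j=((W[:,1]-y0)/s).astype(int);ok=(i>=0)&(i<400)&(j>=0)&(j<450)
K[i[ok],j[ok]]=1;K=cv2.morphologyEx(K,cv2.MORPH_CLOSE,np.ones((5,5),np.uint8))
hi=ok&((W[:,2]>10)|(W[:,2]<-12));H[i[hi],j[hi]]=1
H=cv2.morphologyEx(H,cv2.MORPH_OPEN,np.ones((2,2),np.uint8));
def poly(a,b):  # carrier rect
    q=[C+CX*aa+CY*bb for aa,bb in((a[0],b[0]),(a[1],b[0]),(a[1],b[1]),(a[0],b[1]))]
    cv2.fillPoly(H,[np.array([[(z[1]-y0)/s,(z[0]-x0)/s] for z in q]).round().astype(np.int32)],1)
poly((-62,62),(-82,82));poly((-38,38),(-165,165))
occ=((H>0)|(K==0)).astype(np.uint8);D=cv2.distanceTransform(1-occ,cv2.DIST_L2,5)*s
gx,gy=np.meshgrid(np.linspace(-60,60,13),np.linspace(-80,80,17));g=np.c_[gx.ravel(),gy.ravel()]
best=[]
for yaw in range(-90,90,10):
    c,sn=np.cos(np.radians(yaw)),np.sin(np.radians(yaw));G=g@np.array([[c,sn],[-sn,c]])
    for x in range(350,850,10):
        for y in range(-520,150,10):
            r=np.hypot(x,y)
            if r<540 or r>800: continue
            ii=((x+G[:,0]-x0)/s).astype(int);jj=((y+G[:,1]-y0)/s).astype(int)
            if ii.min()<0 or jj.min()<0 or ii.max()>=400 or jj.max()>=450: continue
            best.append((D[ii,jj].min(),x,y,yaw,round(r)))
best.sort(reverse=True)
for b in best[:12]: print(b)
print([b for b in best if abs(b[3]+10)<11][:5])
cv2.imwrite('pics/occ.png',cv2.flip(cv2.resize(255*(1-occ),None,fx=1.3,fy=1.3),-1))
E
python3 free.py
```

```text
(np.float32(22.393799), 760, -160, 80, 777)
(np.float32(22.393799), 760, -170, 80, 779)
(np.float32(20.0), 760, -170, -90, 779)
(np.float32(18.7876), 760, -150, 80, 775)
(np.float32(16.8), 760, -160, -90, 777)
(np.float32(16.7876), 750, -150, -20, 765)
(np.float32(16.0), 770, -170, -90, 789)
(np.float32(16.0), 760, -160, 70, 777)
(np.float32(15.181399), 770, -150, 80, 784)
(np.float32(15.181399), 770, -160, -20, 786)
(np.float32(14.7876), 760, -150, 70, 775)
(np.float32(14.3938), 750, -170, 80, 769)
[(np.float32(16.7876), 750, -150, -20, 765), (np.float32(15.181399), 770, -160, -20, 786), (np.float32(13.181399), 780, -160, -20, 796), (np.float32(13.181399), 740, -150, -20, 755), (np.float32(12.793799), 760, -150, -20, 775)]
```

View pics/occ.png

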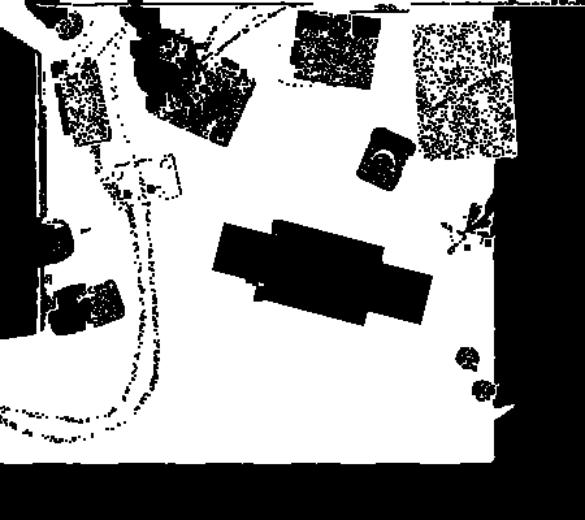

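```bash
sed -i 's/r<540/r<500/' free.py
cat >> free.py <<'E'
print('front')
for R in (510,520,530,540,550,560):
    print(R,[tuple(map(int,b)) for b in best if b[1]<520 and abs(b[4]-R)<=5][:3])
E
python3 free.py | sed -n '/front/,$p'
```

```text
front
510 [(22, 410, -300, 10, 508), (22, 410, -300, 0, 508), (21, 400, -310, 20, 506)]
520 [(18, 420, -300, 0, 516), (17, 400, -330, -80, 519), (14, 420, -310, 10, 522)]
530 [(12, 400, -340, -70, 525), (10, 410, -330, -90, 526), (8, 430, -310, 0, 530)]
540 [(4, 430, -320, 10, 536), (2, 430, -320, 0, 536), (2, 420, -340, -90, 540)]
550 [(0, 510, -200, 80, 548), (0, 510, -200, 70, 548), (0, 510, -200, 60, 548)]
560 [(0, 510, -220, 80, 555), (0, 510, -220, 70, 555), (0, 510, -220, 60, 555)]
```

The front spots don't reach far enough with joint 6 safely inside its range. The bare patch behind the carrier, near (750,-150) at r≈765, has ample joint margin and about 17 mm clearance all round. I'll refine it and lift.

```bash
cat >> free.py <<'E'
print('rear')
o=[]
for yaw in range(-35,-8,2):
    c,sn=np.cos(np.radians(yaw)),np.sin(np.radians(yaw));G=g@np.array([[c,sn],[-sn,c]])
    for x in range(720,790,3):
        for y in range(-190,-120,3):
            ii=((x+G[:,0]-x0)/s).astype(int);jj=((y+G[:,1]-y0)/s).astype(int);o.append((round(float(D[ii,jj].min()),1),x,y,yaw))
o.sort(reverse=True);print(o[:6])
im=t['im'].copy()
for b in o[:1]:
    c,sn=np.cos(np.radians(b[3])),np.sin(np.radians(b[3]))
    q=[proj('top',[b[1]+c*a-sn*e,b[2]+sn*a+c*e,0]) for a,e in((-60,-80),(60,-80),(60,80),(-60,80))]
    cv2.polylines(im,[np.array(q).round().astype(np.int32)],True,(0,0,255),1)
crop(im,'rear',(150,20,400,220),3)
E
python3 free.py | sed -n '/rear/,$p'
cat >> fit.py <<'E'
print('far')
for r in (700,765):
  for z in (38,220):
    g=least_squares(lambda q:[*(np.array(fk(p,*q))-[r,z]),300*(sum(q)-(np.pi-.08))],[.7,2.,.4]);print(r,z,g.x.round(3),round(g.cost,3))
E
python3 fit.py | sed -n '/far/,$p'
```

```text
rear
[(17.6, 750, -148, -23), (17.6, 747, -148, -21), (17.2, 765, -154, -25), (17.2, 753, -148, -25), (17.2, 753, -151, -21), (17.2, 750, -151, -19)]
far
700 38 [0.897 1.593 0.572] 0.0
700 220 [0.681 1.466 0.914] 0.0
765 38 [0.978 1.371 0.713] 0.0
765 220 [0.789 1.239 1.034] 0.0
```

View pics/rear.png

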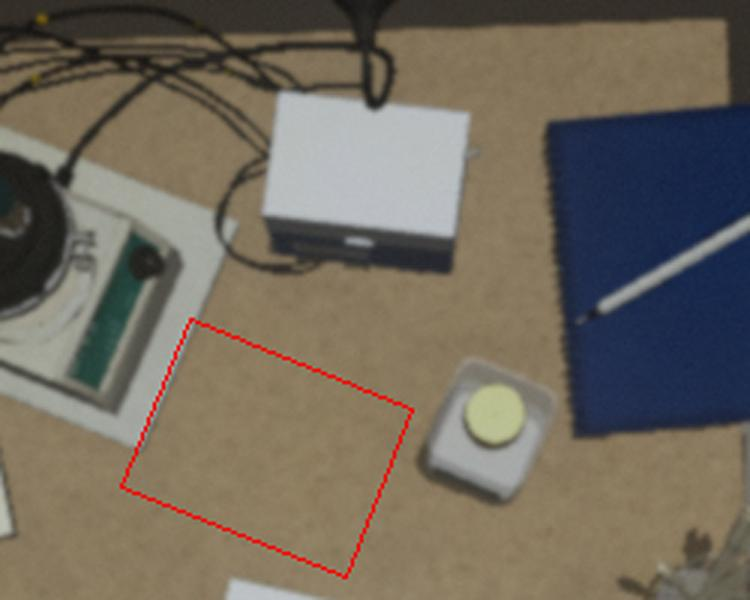

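>>> {"op": "apply_moves", "data": {"targets": [[[-30,-3,0],0,8],[[-45,-4,0],0,8],[[-40,-4,0],0,8],[[-10,0,0],0,8],[[0,0,0],0,8]]}}

```text
clock: 24.38
eef_pos: [424.1, -261.4, 223.7]
tool_rot: [-1.532, 1.481, -0.2]
force: [-0.7, -0.2, -2.9]
width: 16.8
```

The drawn footprint (red) overlaps the balance's thin white plate, whose right edge runs from crop (237,215) to (135,448), so it isn't bare bench. I'll mask the plate by its outline and search again.

```bash
python3 - <<'E'
s=open('free.py').read()
a,b=s.split("occ=((H>0)",1)
mask='''
pl=[onz('top',150+u/3,20+v/3,3) for u,v in((0,125),(241,212),(138,454),(0,400))]
cv2.fillPoly(H,[np.array([[(z[1]-y0)/s,(z[0]-x0)/s] for z in pl]).round().astype(np.int32)],1)
cb=[onz('top',150+u/3,20+v/3,3) for u,v in((210,150),(215,225),(240,265),(285,275),(330,268),(330,200))]
cv2.fillPoly(H,[np.array([[(z[1]-y0)/s,(z[0]-x0)/s] for z in cb]).round().astype(np.int32)],1)
'''
b=b.replace("range(-35,-8,2)","range(-60,100,5)").replace("(720,790,3)","(690,800,3)").replace("range(-190,-120,3)","range(-230,-60,3)")
b=b.replace("o[:1]","[o[0]]").replace("print(o[:6])","print(o[:6],[max(k for k in o if k[3]==w) for w in(-25,-20,-15,-10,-5,0,5,20,60,70,80)])")
open('free2.py','w').write(a+mask+"occ=((H>0)"+b)
E
python3 free2.py | sed -n '/rear/,$p'
```

```text
rear
[(19.6, 756, -170, 75), (19.2, 759, -170, 75), (18.8, 759, -173, 75), (18.8, 756, -167, 75), (18.8, 756, -173, 75), (17.6, 759, -167, 75)] [(6.0, 759, -164, -25), (6.4, 747, -161, -20), (6.0, 729, -158, -15), (5.6, 729, -161, -10), (4.4, 726, -164, -5), (2.8, 729, -167, 0), (2.8, 732, -167, 5), (0.0, 798, -62, 20), (8.0, 762, -152, 60), (16.8, 756, -173, 70), (17.6, 756, -173, 80)]
```

View pics/rear.png

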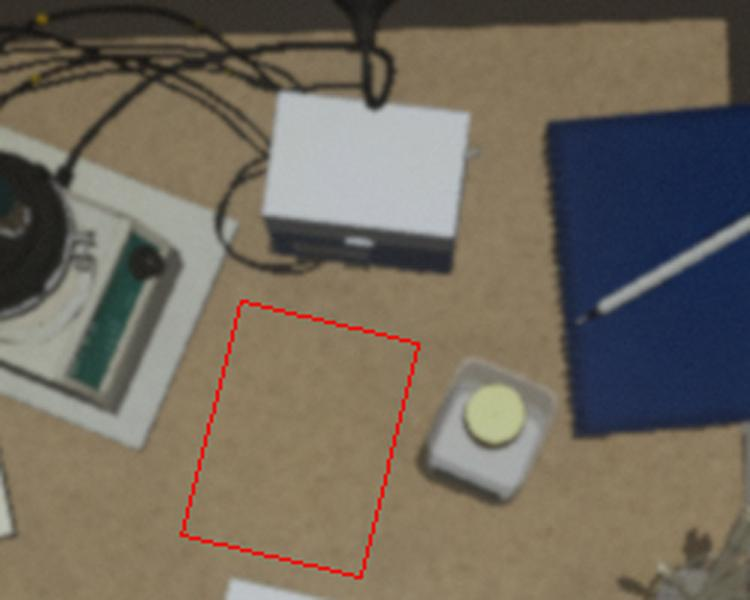

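That footprint is clear but needs a 90° turn, which would tilt the lid because the tool axis leans about 5°. With the lid off, the carrier is smaller than the footprint I masked, so I'll re-check unrotated placements.

```bash
sed -i 's/poly((-62,62),(-82,82))/H[((630-x0)\/\/s-90):((630-x0)\/\/s+35),((-300-y0)\/\/s):((-95-y0)\/\/s)]=0;poly((-56,56),(-77,77))/' free2.py
python3 - <<'E'
s=open('free2.py').read()
s=s.replace("range(-60,100,5)","range(-40,6,2)").replace("for w in(-25,-20,-15,-10,-5,0,5,20,60,70,80)","for w in(-30,-26,-24,-20,-18,-16,-14,-12,-10)").replace("cv2.fillPoly(H,[np.array([[(z[1]-y0)/s,(z[0]-x0)/s] for z in q","0 or cv2.fillPoly(H,[np.array([[(z[1]-y0)/s,(z[0]-x0)/s] for z in q")
s=s.replace("im=t['im'].copy()","im=cv2.imread('pics/t14full.png') if 0 else t['im'].copy()")
open('free2.py','w').write(s)
E
python3 free2.py | sed -n '/rear/,$p'
```

```text
rear
[(7.2, 732, -152, -24), (6.4, 759, -164, -24), (6.4, 756, -164, -22), (6.4, 747, -158, -24), (6.4, 747, -161, -20), (6.4, 744, -158, -22)] [(2.8, 735, -152, -30), (4.4, 762, -164, -26), (7.2, 732, -152, -24), (6.4, 747, -161, -20), (6.4, 735, -158, -18), (6.4, 723, -155, -16), (6.0, 726, -158, -14), (6.0, 723, -158, -12), (5.6, 729, -161, -10)]
```

View pics/rear.png

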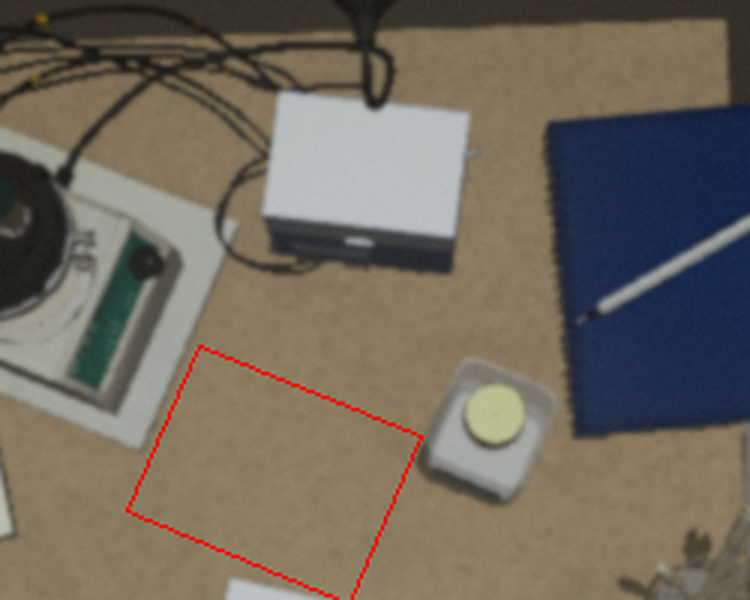

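View pics/occ.png

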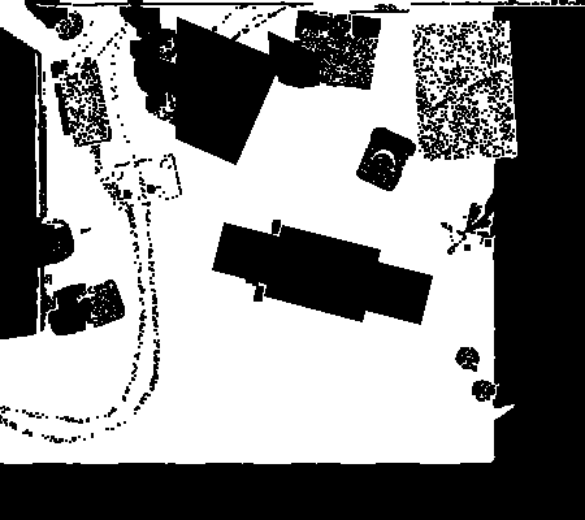

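The rear patch is too tight unrotated and the front is wide open. The limit in front is the tool's lean of about 0.09 rad, which crept in row by row. I'll test whether outward moves reduce it.

>>> {"op": "apply_moves", "data": {"targets": [[[0,-30,0],0,8],[[0,-30,0],0,8],[[0,-20,0],0,8],[[0,0,0],0,8]]}}

```text
clock: 24.88
eef_pos: [500.2, -277.3, 224.4]
tool_rot: [-1.477, 1.492, -0.144]
force: [-1.0, 0.5, -3.0]
width: 16.7
```

```bash
python3 -c "
from h import *
goto(C-CX*140-CY*110+[0,0,53])"
```

```text
tool axes [[0.078, -0.011, -0.997], [-0.969, 0.235, -0.078], [0.235, 0.972, 0.007]]
pos [ 500.2 -277.3  224.4] world d [ -83.4    8.9 -190. ] tool shift [182.9  97.8 -12.4] yaw err of z to CY (world ccw deg) -1.0 F [-1.   0.5 -3. ] w 16.7 t 24.875 q [ 0.34  0.5   0.2   1.82 -0.18  0.77  1.97]
```

Outward travel took the lean from 0.090 to 0.078. Testing several small outward steps.

>>> {"op": "apply_moves", "data": {"targets": [[[0,-8,0],0,8],[[0,-8,0],0,8],[[0,-8,0],0,8],[[0,-8,0],0,8],[[0,-8,0],0,8],[[0,-8,0],0,8],[[0,0,0],0,8]]}}

```text
clock: 25.75
eef_pos: [546.9, -288.4, 226.1]
tool_rot: [-1.454, 1.497, -0.121]
force: [0.6, 0.8, -1.8]
width: 16.6
```

>>> {"op": "apply_moves", "data": {"targets": [[[0,50,0],0,8],[[0,0,0],0,8]]}}

```text
clock: 26.0
eef_pos: [495.5, -275.7, 221.2]
tool_rot: [-1.441, 1.501, -0.109]
force: [0.9, -0.1, -1.9]
width: 16.9
```

Inward jumps don't add lean if they are single. Cycling a few times.

>>> {"op": "apply_moves", "data": {"targets": [[[0,-25,0],0,8],[[0,-25,0],0,8],[[0,50,0],0,8],[[0,0,0],0,8],[[0,-25,0],0,8],[[0,-25,0],0,8],[[0,50,0],0,8],[[0,0,0],0,8]]}}

```text
clock: 27.0
eef_pos: [496.4, -276.3, 221.1]
tool_rot: [-1.438, 1.502, -0.107]
force: [0.6, 0.3, -2.0]
width: 16.7
```

```bash
python3 -c "
from h import *
goto(C-CX*140-CY*110+[0,0,53])"
```

```text
tool axes [[0.068, -0.007, -0.998], [-0.969, 0.238, -0.068], [0.238, 0.971, 0.009]]
pos [ 496.4 -276.3  221.1] world d [ -79.8    8.  -186.7] tool shift [180.8  91.9 -12.9] yaw err of z to CY (world ccw deg) -0.86 F [ 0.6  0.3 -2. ] w 16.7 t 27.0 q [ 0.34  0.5   0.2   1.83 -0.18  0.77  1.97]
```

>>> {"op": "apply_moves", "data": {"targets": [[[0,-30,0],0,8],[[0,-30,0],0,8],[[0,-10,0],0,8],[[0,0,0],0,8]]}}

```text
clock: 27.5
eef_pos: [566.9, -293.9, 227.3]
tool_rot: [-1.441, 1.5, -0.112]
force: [-0.5, -0.3, -2.0]
width: 17.0
```

>>> {"op": "apply_moves", "data": {"targets": [[[0,60,0],0,8],[[0,0,0],0,8]]}}

```text
clock: 27.75
eef_pos: [502.1, -277.5, 220.6]
tool_rot: [-1.398, 1.509, -0.07]
force: [1.3, -0.5, -2.4]
width: 16.4
```

>>> {"op": "apply_moves", "data": {"targets": [[[0,0,0],0,8],[[0,0,0],0,8]]}}

```text
clock: 28.0
eef_pos: [501.5, -277.7, 221.4]
tool_rot: [-1.4, 1.508, -0.072]
force: [0.9, -0.3, -2.5]
width: 16.3
```

A single 60 mm inward jump takes off 0.009, so I'll repeat small steps out, one jump in.

>>> {"op": "apply_moves", "data": {"targets": [[[0,-10,0],0,8],[[0,-10,0],0,8],[[0,-10,0],0,8],[[0,-10,0],0,8],[[0,-10,0],0,8],[[0,-10,0],0,8],[[0,0,0],0,8],[[0,62,0],0,8],[[0,0,0],0,8]]}}

```text
clock: 29.12
eef_pos: [501.1, -276.8, 218.7]
tool_rot: [-1.368, 1.514, -0.039]
force: [1.4, -0.5, -2.3]
width: 16.3
```

>>> {"op": "apply_moves", "data": {"targets": [[[0,-10,0],0,8],[[0,-10,0],0,8],[[0,-10,0],0,8],[[0,-10,0],0,8],[[0,-10,0],0,8],[[0,-10,0],0,8],[[0,0,0],0,8],[[0,62,0],0,8],[[0,0,0],0,8]]}}

```text
clock: 30.25
eef_pos: [501.6, -276.3, 216.9]
tool_rot: [-1.343, 1.517, -0.014]
force: [1.2, -0.5, -1.6]
width: 16.6
```

```bash
python3 -c "
from h import *
goto([420,-300,53])
im,d=shot('side','s15',(200,60,520,340),2.2)"
```

```text
tool axes [[0.054, -0.001, -0.999], [-0.97, 0.239, -0.052], [0.238, 0.971, 0.012]]
pos [ 501.6 -276.3  216.9] world d [ -80.6  -23.7 -182.5] tool shift [178.   82.  -44.4] yaw err of z to CY (world ccw deg) -0.8 F [ 1.2 -0.5 -1.6] w 16.6 t 30.25 q [ 0.33  0.52  0.2   1.8  -0.18  0.79  1.96]
```

View pics/s15.png

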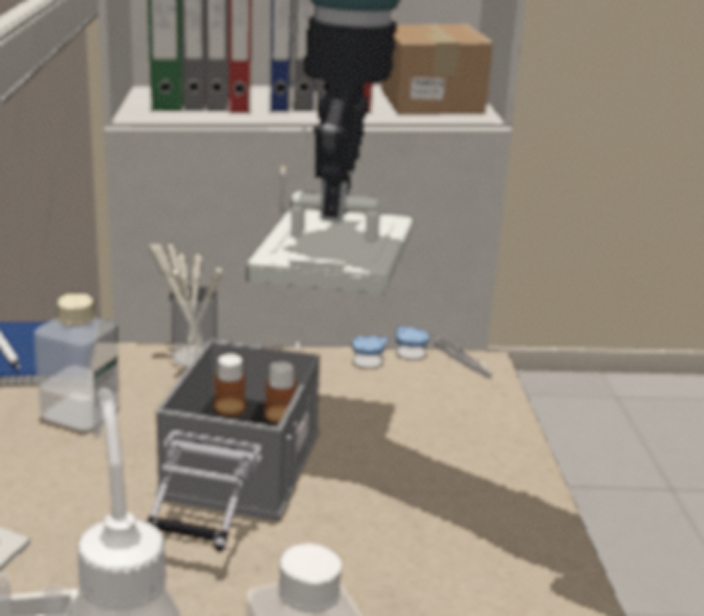

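The lid is level and the lean is down to 0.054. Two more cycles.

>>> {"op": "apply_moves", "data": {"targets": [[[0,-10,0],0,8],[[0,-10,0],0,8],[[0,-10,0],0,8],[[0,-10,0],0,8],[[0,-10,0],0,8],[[0,-10,0],0,8],[[0,0,0],0,8],[[0,62,0],0,8],[[0,0,0],0,8]]}}

```text
clock: 31.42
eef_pos: [508.3, -277.5, 216.7]
tool_rot: [-1.388, 1.512, -0.055]
force: [0.6, -0.1, -2.8]
width: 16.6
```

>>> {"op": "apply_moves", "data": {"targets": [[[0,-10,0],0,8],[[0,-10,0],0,8],[[0,-10,0],0,8],[[0,-10,0],0,8],[[0,-10,0],0,8],[[0,-10,0],0,8],[[0,0,0],0,8],[[0,62,0],0,8],[[0,0,0],0,8]]}}

```text
clock: 32.55
eef_pos: [508.8, -277.0, 214.9]
tool_rot: [-1.365, 1.515, -0.031]
force: [1.4, -0.1, -1.2]
width: 16.9
```

>>> {"op": "apply_moves", "data": {"targets": [[[0,50,-40],0,8],[[0,0,0],0,8]]}}

```text
clock: 32.8
eef_pos: [457.4, -301.5, 212.7]
tool_rot: [-1.373, 1.516, -0.039]
force: [1.0, 0.5, -1.7]
width: 16.3
```

```bash
python3 -c "
from h import *
goto([420,-300,57])"
```

```text
tool axes [[0.055, -0.002, -0.998], [-0.971, 0.235, -0.054], [0.235, 0.972, 0.011]]
pos [ 457.4 -301.5  212.7] world d [ -36.4    1.5 -174.4] tool shift [172.2  45.1  -9. ] yaw err of z to CY (world ccw deg) -1.02 F [ 1.   0.5 -1.7] w 16.3 t 32.8 q [ 0.41  0.49  0.2   1.87 -0.18  0.75  2.05]
```

>>> {"op": "apply_moves", "data": {"targets": [[[0,20,0],-7,8],[[0,0,0],-7,8],[[0,0,0],0,8]]}}

```text
clock: 33.17
eef_pos: [437.8, -297.3, 212.7]
tool_rot: [-1.631, 1.514, -0.049]
force: [0.2, -0.2, -2.2]
width: 16.9
```

```bash
python3 -c "
from h import *
goto([425,-303,57])"
```

```text
tool axes [[0.056, -0.003, -0.998], [-0.998, -0.011, -0.056], [-0.011, 1.0, -0.003]]
pos [ 437.8 -297.3  212.7] world d [ -11.8   -5.8 -174.4] tool shift [173.4  21.6  -5.1] yaw err of z to CY (world ccw deg) -15.24 F [ 0.2 -0.2 -2.2] w 16.9 t 33.175 q [ 0.47  0.46  0.12  1.92 -0.13  0.72  2.26]
```

>>> {"op": "apply_moves", "data": {"targets": [[[35,8,-5],0,8],[[40,5,0],0,8],[[30,3,0],0,8],[[0,0,0],0,8]]}}

```text
clock: 33.67
eef_pos: [430.9, -304.4, 106.0]
tool_rot: [-1.669, 1.51, -0.096]
force: [0.2, 0.1, -1.8]
width: 17.0
```

```bash
python3 -c "
from h import *
goto([425,-303,57])"
```

```text
tool axes [[0.061, -0.006, -0.998], [-0.998, -0.002, -0.061], [-0.002, 1.0, -0.006]]
pos [ 430.9 -304.4  106. ] world d [ -4.7   1.3 -67.7] tool shift [67.2  8.8  1.7] yaw err of z to CY (world ccw deg) -14.7 F [ 0.2  0.1 -1.8] w 17.0 t 33.675 q [ 0.53  0.62  0.08  2.02 -0.17  0.45  2.32]
```

>>> {"op": "apply_moves", "data": {"targets": [[[20,3,0],0,8],[[15,2,0],0,8],[[10,1,0],0,8],[[0,0,0],0,8]]}}

```text
clock: 34.17
eef_pos: [431.5, -306.8, 62.9]
tool_rot: [-1.723, 1.503, -0.153]
force: [-0.3, 0.0, -0.6]
width: 16.5
```

```bash
python3 -c "
from h import *
goto([425,-303,57]);shot('side','s16',(300,120,520,340),2.7);shot('top','t16',(220,220,440,415),3)"
```

```text
tool axes [[0.067, -0.01, -0.998], [-0.998, 0.0, -0.067], [0.001, 1.0, -0.01]]
pos [ 431.5 -306.8   62.9] world d [ -5.2   3.6 -24.6] tool shift [24.1  6.9  3.9] yaw err of z to CY (world ccw deg) -14.54 F [-0.3  0.  -0.6] w 16.5 t 34.175 q [ 0.55  0.7   0.05  2.05 -0.19  0.34  2.33]
```

View pics/s16.png

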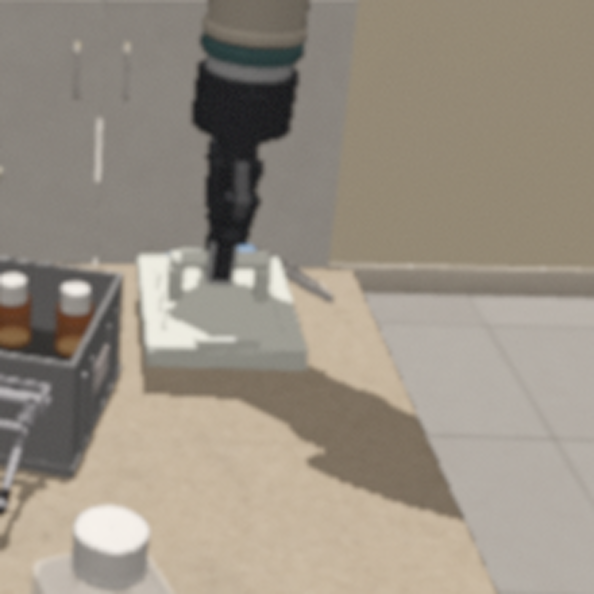

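View pics/t16.png

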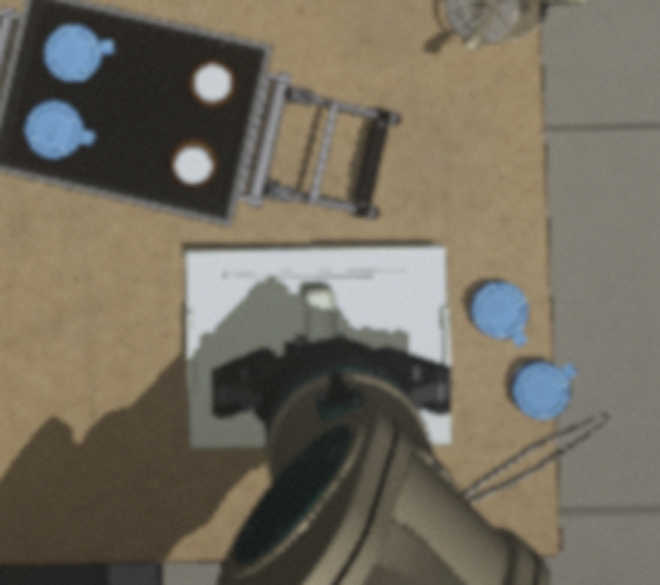

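The lid hovers about 24 mm above bare bench, clear of the blue cup (crop (498,310)), the tweezers and the right clip. Finishing the lowering gently.

>>> {"op": "apply_moves", "data": {"targets": [[[6,0,4],0,8],[[6,0,0],0,8],[[0,0,0],0,8]]}}

```text
clock: 34.65
eef_pos: [433.5, -303.2, 51.7]
tool_rot: [-1.741, 1.5, -0.171]
force: [-0.1, -0.2, -2.3]
width: 16.5
```

>>> {"op": "apply_moves", "data": {"targets": [[[3,0,0],0,8],[[3,0,0],0,8],[[0,0,0],0,8]]}}

```text
clock: 35.02
eef_pos: [434.0, -303.4, 45.3]
tool_rot: [-1.743, 1.5, -0.173]
force: [-0.8, -0.2, -2.3]
width: 17.1
```

```bash
python3 -c "
from h import *
goto([425,-303,57])"
```

```text
tool axes [[0.069, -0.012, -0.998], [-0.998, 0.0, -0.069], [0.001, 1.0, -0.012]]
pos [ 434.  -303.4   45.3] world d [-7.7  0.2 -7. ] tool shift [6.4 8.2 0.3] yaw err of z to CY (world ccw deg) -14.54 F [-0.8 -0.2 -2.3] w 17.1 t 35.025 q [ 0.55  0.73  0.04  2.06 -0.2   0.3   2.33]
```

>>> {"op": "apply_moves", "data": {"targets": [[[2.5,3,0],0,8],[[1.5,0,0],0,8],[[0,0,0],0,8]]}}

```text
clock: 35.4
eef_pos: [431.0, -303.6, 40.9]
tool_rot: [-1.744, 1.5, -0.174]
force: [0.2, -0.3, -1.8]
width: 16.4
```

>>> {"op": "apply_moves", "data": {"targets": [[[2,0,0],0,8],[[0,0,0],0,8]]}}

```text
clock: 35.65
eef_pos: [431.3, -303.8, 38.9]
tool_rot: [-1.747, 1.5, -0.177]
force: [-0.2, 0.2, -0.4]
width: 16.5
```

>>> {"op": "apply_moves", "data": {"targets": [[[1.5,0,0],0,8],[[0,0,0],0,8]]}}

```text
clock: 35.9
eef_pos: [431.4, -304.1, 38.4]
tool_rot: [-1.75, 1.499, -0.18]
force: [0.6, 1.1, 0.4]
width: 17.0
```

>>> {"op": "apply_moves", "data": {"targets": [[[1.5,0,0],0,8],[[0,0,0],0,8]]}}

```text
clock: 36.15
eef_pos: [431.5, -304.0, 38.4]
tool_rot: [-1.747, 1.499, -0.177]
force: [-0.4, 0.4, 0.3]
width: 16.9
```

```bash
python3 -c "
from h import *
goto([425,-303,57]);shot('side','s17',(340,200,440,280),7)"
```

```text
tool axes [[0.071, -0.013, -0.997], [-0.997, 0.001, -0.071], [0.002, 1.0, -0.013]]
pos [ 431.5 -304.    38.4] world d [-5.1  0.8 -0.1] tool shift [-0.3  5.1  0.8] yaw err of z to CY (world ccw deg) -14.5 F [-0.4  0.4  0.3] w 16.9 t 36.15 q [ 0.55  0.74  0.04  2.06 -0.2   0.27  2.34]
```

View pics/s17.png

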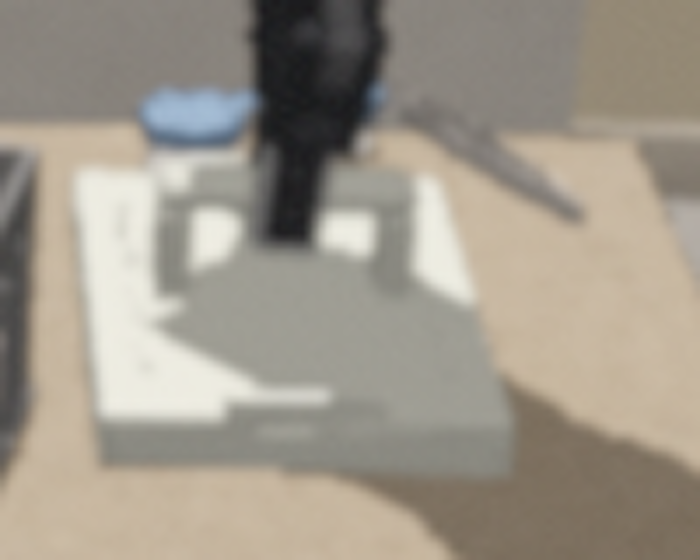

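The lid rests on the bench: z has stopped at 38.4 and the weight has gone from the wrist. I'll release it and withdraw.

>>> {"op": "apply_moves", "data": {"targets": [[[0,0,0],0,20],[[0,0,0],0,30],[[0,0,0],0,40],[[0,0,0],0,40]]}}

```text
clock: 36.7
eef_pos: [432.2, -304.6, 37.9]
tool_rot: [-1.759, 1.498, -0.189]
force: [-0.8, 0.5, 0.9]
width: 40.1
```

>>> {"op": "apply_moves", "data": {"targets": [[[-12,0,0],0,40],[[-25,-2,0],0,40],[[-40,-3,0],0,40],[[-50,-3,0],0,40],[[-50,0,0],0,40],[[0,60,0],0,40],[[0,40,0],0,40],[[0,0,0],0,40]]}}

```text
clock: 37.7
eef_pos: [325.9, -302.7, 219.1]
tool_rot: [-1.802, 1.49, -0.231]
force: [0.5, -0.4, 0.7]
width: 40.1
```

Run:
```python
from h import *
im,d=shot('side','s18',(200,120,440,320),3)
im2,d2=shot('top','t18',(180,130,430,415),2.1)
p,R,s=tool();print(p.round(0),s['force'].round(1),s['clock'])
V,U=np.mgrid[0:420,0:560];q=P['top']
X=np.stack([(U-q['cx'])/q['fx']*d2,(V-q['cy'])/q['fy']*d2,d2],-1);W=(X-q['t'])@q['R']
hs=cv2.cvtColor(im2,cv2.COLOR_BGR2HSV)
m=(abs(W[...,0]-430)<62)&(abs(W[...,1]+304)<82)&(W[...,2]>8)&(W[...,2]<30)&(hs[...,1]<60)&(d2>0)
A=W[m];c=np.c_[A[:,:2]-A[:,:2].mean(0),np.ones(len(A))];k,*_=np.linalg.lstsq(c,A[:,2],rcond=None);print('lid top plane',len(A),k)
```

```text
[ 329. -303.  219.] [ 0.8 -0.1  0.5] 37.8
lid top plane 5039 [-2.58013496e-03  2.69108280e-04  1.91464532e+01]
```

View pics/s18.png

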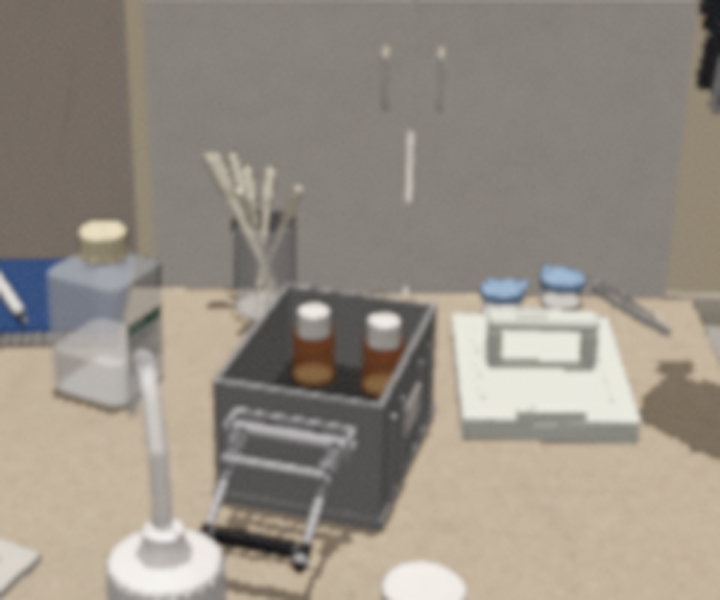

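View pics/t18.png

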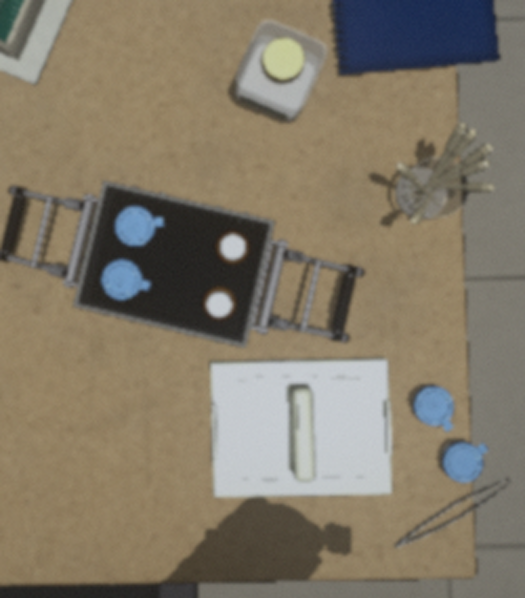

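The lid lies flat on bare bench: its top plane fits at 19.1 mm with under 0.003 rad tilt. Both clips hang open, the bottle and jar stand where they were, and the arm is clear. Handing in.

```bash
python3 -c "
from cell import ctrl,status
print(ctrl.finish_job());print(status.read_state()['clock'])"
```

```text
the job is handed in; nothing more can be done
None
the job is handed in; nothing more can be done
```

The carrier is open: both clips hang fully open and the lid lies flat, right way up, on bare bench. I handed the job in at about 38 s; no verdict was reported.

**Clips:** I raised each roller through its slack until the wrist force showed the collars, about 16 mm left and 15 mm right. I then stretched each bale about 8 mm (16 N) and swung it out to about 1.2 rad. There was no sign of the bar catching the ridge, and each clip fell open when released.

**Lid:** I lifted it level by the handle, carried it in front of the carrier, lowered it until the wrist no longer carried its weight, then released it.

**Last checks:** The depth fit put the lid's top 19.1 mm above the bench (19 expected), tilted less than 0.003 rad. Both clips were open in the final pictures, the bottle and jar looked unmoved, and the arm was clear with no contact force.

**What went wrong on the way:**
- My first set-down spot ran joint 6 close to its limit. An alternative behind the carrier turned out to overlap the balance's thin plate, so I moved to a spot in front and to the right.
- The tool's lean had crept up to 0.09 rad over many moves. I brought it down to about 0.055 with repeated sideways moves before lowering, and joint 6 ended at 0.27 (limit 0.23).
- The gripper read 10 mm on the 12 mm rollers and 17 mm on the 18 mm handle. I took this as a reading offset, because both grips held.

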